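# Pack the tape and snap the tub shut

### The job

Stand the loose video tape in the free slot of the tape tub, right down on the tub's floor, then close the tub with its lid: hook the lid's tongue under the keeper bar and press the other end down, no harder than needed, until the sprung catch snaps over it and the lid lies flat on the rim. Let go and leave the jar, the screwdriver and the battery charger where they are.

Things in the scene. Friction and masses are not known exactly. Their poses are not given: they have to be found in the camera images.
- dock: Wooden frame fixed to the bench: two rails along x, 14 mm high, 129 mm apart over their outsides, low cleats across the ends at x=-98..-92 and x=112..118 mm. Origin on the bench, midway between the rails. The tape tub stands fast in it, axes parallel, centred in y, but with its middle anywhere from x=-20 to 20 mm; that shift is not reported: look or feel for it (under 40 N does not move the tub).
- dock_tub (a point): The tub's middle at shift 0: a point on the bench, the same as the dock's origin. All tub positions are from the tub's true middle, axes as the dock's. Cream open box on the bench, 140 (x) x 109 (y) mm, walls and floor 4, rim 72 mm up, nothing on it over 92. Two fixed tapes, tops 66 up, fill the +x part: inside, the tub is open from its end wall at x=-66 to the face of these tapes at x=35.
- dock_slot (a point): Tub's free slot at shift 0: on the tub's floor, tub x=-15, y=0, z=4 mm (true place: plus the shift). It takes the tape on its long edge, length along y. Guides 17 mm apart in x, with flared tops, up to 34 mm above the bench, at y=28 to 48 and -48 to -28; the middle is free for fingers. 101 mm between tub walls in y; over 40 mm free on either side of the tape in x.
- dock_keeper (a point): Tub's keeper bar at shift 0: point below its middle on the ledge, tub x=-96, z=72 mm (true place: plus the shift). The ledge, level with the rim, 68 wide, runs from the tub's -x end (robot's side) to x=-110. Bar 6 mm thick, along y between posts 56 apart inside, underside 5.5 above the ledge, top 11.5. A 7 mm high back stop has its face at x=-104.
- dock_catch (a point): Tub's catch at shift 0: innermost corner of its nose at rest, tub x=72, y=0, z=78.8 mm (true place: plus the shift). Above it the nose is a steep ramp, up to 90 mm above the bench; its undercut holds the lid's lip down. Nose 36 mm wide in y; its leaf, 40 mm wide, stands behind it at x=79 to 84.
- catch (a joint): Angle of the sprung catch, rad: 0 at rest, positive leaning outwards, at most 0.12. The lid's lip pushes it out to about 0.06 on the way down, then it springs back to 0. That takes roughly 6 to 18 N down on the lid's grey pad, more nearer the middle; the snap is a sudden drop of a few mm, then the lid meets the rim. Over 50 N cracks the lid.
- lid_center (a point): Middle of the loose cream lid, 17 mm above its underside; z up, -x to its tongue. Starts flat on the bench, right way up. Plate 4 mm thick, x=-72 to 76, 112 wide. Grip rib in the middle: 12 thick (x), 50 long (y), top 34 above the underside. Grey pad on top round x=50: press there. 100 to 170 g. Closed: over the tub's true middle, 89 mm up, axes as the tub's.
- lid_tongue (a point): Tip of the lid's tongue: lid x=-103, y=0, 1.5 mm above the underside, lid's axes. Tongue flush with the underside, 3 mm thick, 50 wide, x=-72 to -103, tip rounded. It passes under the bar with the lid tilted 6 to 14 degrees, tongue low. Closed it is 1 mm off the back stop. With the tongue in and the lip lying on the catch the lid is tilted about 4 degrees.
- lid_lip (a point): Middle of the rounded lip, 5 mm thick, at the lid's other end: lid x=73.5, y=0, 2.5 mm above the underside; its outer edge is at x=76. Closed, this point is 74.5 mm above the bench, under the catch's nose.
- tape_center (a point): Centre of the loose video tape: black slab 15 mm thick (x), 95 long (y), 62 tall (z), 60 to 105 g. It starts standing on its long edge on the bench; either way round will do.
- jar: Glass jar, 56 mm across, 70 mm tall, a bystander. Origin: centre of its underside.
- screwdriver: Screwdriver lying on the bench, 170 mm long, about 30 mm thick, a bystander. x runs along it to the tip.
- charger: Black battery charger, 70 x 100 x 37 mm, a bystander. Origin: centre of its underside.
Things that resemble listed ones, but are neither listed nor needed, are in the scene too. Of the things that look like the part that bears lid_center, take the one that is farthest from the robot's base at the start. Of the things that look like the part that bears tape_center, take the one that is farthest from the robot's base at the start.

How it is judged:
On the way, in this order (a step that is already met when the one before it is completed fails the run):
1. the loose tape stands home in the free slot, let go (x of tape_center in the frame of dock_slot between -0.023 and 0.023 m and y of tape_center in the frame of dock between -0.006 and 0.006 m and z of tape_center in the frame of dock between 0.029 and 0.0375 m and angle between the x axis of tape_center and the x axis of dock, either way round below 0.1 rad and angle between tape_center's own z axis and vertical below 0.1 rad and contact force between the fingers and tape below 0.05 N), for 0.2 s.
2. the lid's tongue is under the keeper bar (horizontal distance between lid_tongue and tape_center between 0.0825 and 0.095 m and y of lid_tongue in the frame of dock between -0.008 and 0.008 m and z of lid_tongue in the frame of dock between 0.07 and 0.0775 m and x of lid_tongue in the frame of dock below -0.07 m), for 0.1 s.
At the end, for the whole second after the job is handed in: Tape upright on the floor in the free slot (6 mm along, 2.5 mm in depth), 6 to 22 mm beside the lid's middle; lid flat within 2 degrees, tongue tip under the keeper bar, 82.5 to 95 mm from the tape, within 8 mm of centre sideways, lip within 3 mm of closed height, catch sprung back, at rest (all of step 2 and x of tape_center in the frame of dock_slot between -0.023 and 0.023 m and y of tape_center in the frame of dock between -0.006 and 0.006 m and z of tape_center in the frame of dock between 0.029 and 0.0375 m and angle between the x axis of tape_center and the x axis of dock, either way round below 0.1 rad and angle between tape_center's own z axis and vertical below 0.1 rad and horizontal distance between lid_center and tape_center between 0.006 and 0.022 m and z of lid_lip in the frame of dock between 0.071 and 0.0775 m and y of lid_lip in the frame of dock between -0.008 and 0.008 m and angle between lid_center's own z axis and vertical below 0.035 rad and value of joint catch below 0.02 rad and linear speed of lid below 0.02 m/s); the robot touches nothing.
It fails at once if the lid is pressed onto the tub with more than 50 N (contact force between lid and dock above 50 N).
It fails at once if the jar is moved more than 30 mm (distance of jar from where it was at the start of the episode above 0.03 m).
It fails at once if the screwdriver is moved more than 30 mm (distance of screwdriver from where it was at the start of the episode above 0.03 m).
It fails at once if the charger is moved more than 30 mm (distance of charger from where it was at the start of the episode above 0.03 m).
It also fails if it takes over 72 s, if anything falls off the work surface, if the arm or the gripper's body presses on something with over 40 N, if the wrist force passes 120 N, or if a joint passes its speed limit or range.

### The arm

A 6-joint arm with a two-finger parallel gripper is mounted at the origin on the work surface. World frame = base frame: x ahead of the robot, y to its left, z up, the work surface at z = 0. Lengths are in m, angles in rad, forces in N, time in s.
With the tool pointing down it reaches from about 0.25 to 0.725 m from the base axis. Payload 4 kg.
Tool frame: the origin (TCP) lies at the very end of the fingers, on their centre line; the grasp point (between the pads) lies 19 mm behind it; x points along the fingers, y is the direction in which the jaws open and shut, and the axes are right-handed (so a half turn about x gives the same grasp; the last joint's range is limited). The gripper opens to 85 mm and grips with 20 to 120 N. Pads are 22 mm wide; open, the fingers measure 114 mm over their backs; the gripper's body (76 mm by 85 mm) begins 54 mm behind the grasp point. The pads swing forward as they close: fully open they stand 13 mm farther back than shut.
Start: joints at [-1.275, 0.241, 0.005, 1.335, 0, 1.571], TCP at [0.146, -0.478, 0.231] pointing down, gripper open.
Joint ranges: [-2.72, 2.72], [-1.05, 1.87], [-1.09, 1.28], [-1.99, 2.15], [-1.42, 1.44], [-3.14, 3.14]. Speed limits (rad/s): [2.79, 2.79, 3.14, 3.14, 3.14, 3.14].

### API

Orientations are given as a unit quaternion [x, y, z, w].
In Python, from workcell import get_obs, camera, job_done gives the robot as it stands. The module is installed in compiled form; this text tells all that it offers.
- The arm moves only by the tool arm_command, never from a script. Its argument "motion" is a list of rows, each an object of numbers: "x", "y", "z": the shift along the tool's x, y, z in m; "roll": the turn about the tool's x in rad; "fingers": the opening, from 0 (shut) to 1 (fully open). A call has 1 to 20 rows; each row shifts and turns the pose as measured when the row begins, along the tool's axes as they then stand; what a row does not reach is not made up. A row lasts 1/12 s, in which the tool goes at most 41.7 mm and 7.16 degrees, less where a joint would pass 70% of its speed; a pose out of reach is approached as far as the arm can. A call is refused whole if a number of a shift passes 0.0417 or a number of a turn 0.125, either way. A call with a gripper value outside its range is refused whole. The fingers move at their own pace and stop on an object; the grip force is fixed at half the most. Time passes only in rows, so rows that do not move let the fingers close. It gives the time, the measured TCP pose, the force and the opening at its end, in the units of the state.
- get_obs(): the state, without advancing time (a new reading comes with each control period).
- camera(name): name is "scene" or "side" or "wrist"; returns a dict with "frame" (400x640x3 uint8, red, green, blue), "intrinsics" (3x3 intrinsics, pixels), "rvec" (rotation vector, rad) and "tvec" (3), from world to camera coordinates, as OpenCV has them. Camera axes: x right, y down, z forward; pixel columns grow to the right and rows downward; lengths in m; the calibration is good to about 2 mm. The wrist camera is an equidistant fisheye: a pixel r from the principal point sees the ray r / f radians off the axis. A picture is of the moment at which its call begins. There is no depth.
- job_done(): hands the job in, once; it reports no verdict.
The state is a dict: "clock": time; "joint_pos": joint angles; "joint_vel": joint speeds; "tau": joint torques, N m; "eef_pos": TCP position; "tool_rot": TCP orientation; "ft_force": force on the tool from outside, world axes, zero at the start; "ft_torque": the same for the moment, N m; "grip_width": finger opening in m.
Only numpy, scipy, OpenCV 4.12 (cv2) and the standard library are available. Lean on these libraries where they do the work, as an engineer would, in place of code of your own. Each camera call takes 0.05 s, during which the arm holds its last target.

## Working session

There is one attempt and no reset: what is moved stays moved. The work goes in short steps, Python scripts to look and compute and a tool call to move; the robot and the scene stay as the last step left them, time stands still between calls to the robot, and variables do not carry over. Pictures are saved under pics/ and viewed, and the job is handed in when it is done.

Besides the shell and the picture viewer there is one more tool, called after "Emit:" as name(argument=value, ...), one argument or row to a line, values as JSON. arm_command: Moves the arm, as the interface text tells. Its arguments: {"type":"object","properties":{"motion":{"type":"array","items":{"type":"object","properties":{"x":{"type":"number"},"y":{"type":"number"},"z":{"type":"number"},"roll":{"type":"number"},"fingers":{"type":"number"}}}}},"required":["motion"]}

```bash
mkdir -p pics; cat > h.py <<'E'
import numpy as np, cv2
from workcell import get_obs, camera, job_done
def snap(name,fn=None):
    c=camera(name)
    if fn: cv2.imwrite('pics/'+fn,c['frame'][:,:,::-1])
    return c
def ray(c,uv,fish=False):
    K=np.array(c['intrinsics']);R=cv2.Rodrigues(np.array(c['rvec']).astype(float))[0];t=np.array(c['tvec']).reshape(3)
    uv=np.array(uv,float)
    if fish:
        p=np.array([(uv[0]-K[0,2])/K[0,0],(uv[1]-K[1,2])/K[1,1]]);r=np.linalg.norm(p)
        d=np.array([*(p/r*np.sin(r) if r>1e-9 else p),np.cos(r)])
    else: d=np.linalg.inv(K)@np.array([uv[0],uv[1],1])
    return -R.T@t, R.T@d
def onz(c,uv,z,fish=False):
    o,d=ray(c,uv,fish);return o+d*(z-o[2])/d[2]
def proj(c,P,fish=False):
    K=np.array(c['intrinsics']);R=cv2.Rodrigues(np.array(c['rvec']).astype(float))[0];t=np.array(c['tvec']).reshape(3)
    p=R@np.array(P,float)+t
    if fish:
        th=np.arctan2(np.hypot(p[0],p[1]),p[2]);s=th/max(np.hypot(p[0],p[1]),1e-9)
        return np.array([K[0,0]*p[0]*s+K[0,2],K[1,1]*p[1]*s+K[1,2]])
    q=K@p;return q[:2]/q[2]
E
python3 - <<'E'
from h import *
import pickle
d={}
for n in('scene','side','wrist'):
    d[n]=snap(n,n+'0.png'); c=d[n]; print(n,np.round(c['intrinsics'],1).tolist(),np.round(ray(c,(320,200))[0],3), np.round(ray(c,(c['intrinsics'][0][2],c['intrinsics'][1][2]))[1],3))
pickle.dump(d,open('c0.pkl','wb'));print(get_obs())
E
```

```text
scene [[440.7, 0.0, 325.6], [0.0, 440.7, 195.4], [0.0, 0.0, 1.0]] [ 0.962 -0.741  0.996] [-0.359  0.587 -0.726]
side [[399.5, 0.0, 318.5], [0.0, 399.5, 201.8], [0.0, 0.0, 1.0]] [ 0.129 -0.93   0.833] [ 0.303  0.749 -0.589]
wrist [[309.7, 0.0, 317.7], [0.0, 309.7, 197.6], [0.0, 0.0, 1.0]] [ 0.224 -0.453  0.372] [-0.309 -0.092 -0.946]
{'clock': 0.15, 'joint_pos': array([-1.27500898e+00,  2.41261861e-01,  4.02395876e-03,  1.33521283e+00,
        2.58177568e-05,  1.57081533e+00]), 'joint_vel': array([-1.02091097e-03, -2.77139455e-03,  3.57043081e-03,  7.89960454e-05,
       -2.34046823e-03,  1.33887939e-03]), 'tau': array([ 1.38821692e-03, -3.72635472e+01,  2.52638608e+01,  1.23756539e-02,
       -5.69756253e-05,  4.27243606e-06]), 'eef_pos': array([ 0.14561138, -0.47781601,  0.2306028 ]), 'tool_rot': array([-0.69931134, -0.104769  ,  0.69946568, -0.10360924]), 'ft_force': array([ 0.33699198,  0.66768654, -0.36934532]), 'ft_torque': array([-0.02489441, -0.06441992, -0.02334247]), 'grip_width': 0.08506050002133995}
```

View pics/scene0.png

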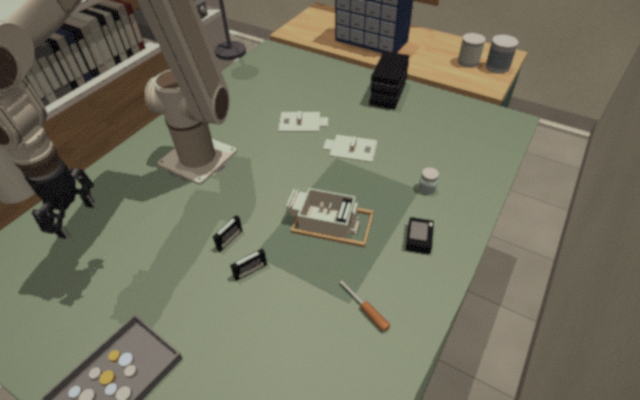

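View pics/side0.png

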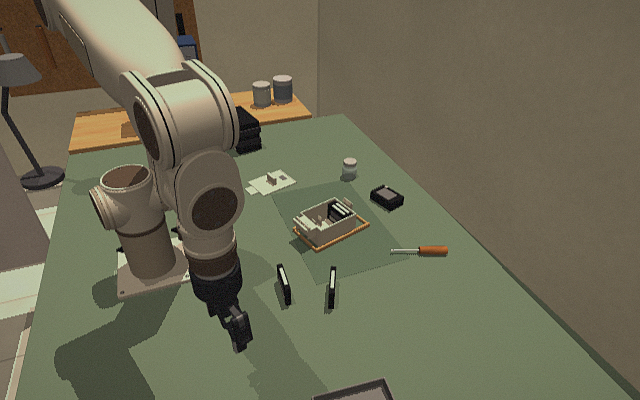

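View pics/wrist0.png

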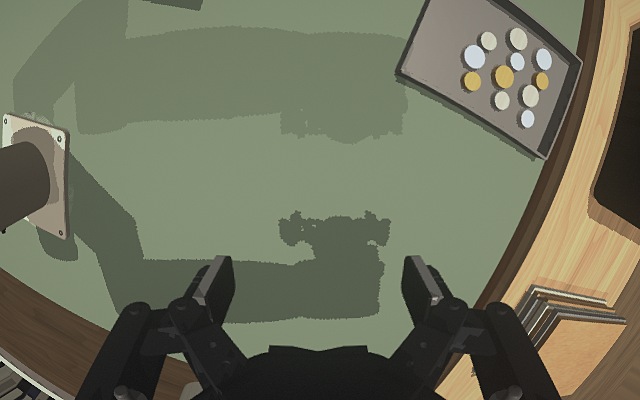

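```bash
python3 - <<'E'
from h import *
import pickle
d=pickle.load(open('c0.pkl','rb'));c=d['scene'];s=d['side']
f=c['frame'][:,:,::-1]
a=cv2.resize(f[100:290,205:455],None,fx=3.2,fy=3.1,interpolation=cv2.INTER_CUBIC)
cv2.imwrite('pics/crop1.png',a[:600,:800])
f=s['frame'][:,:,::-1]
cv2.imwrite('pics/crop2.png',cv2.resize(f[150:320,230:460],None,fx=3.4,fy=3.4,interpolation=cv2.INTER_CUBIC)[:600,:800])
for n,uv,z in[('tapeA',(228,232),.03),('tapeB',(249,264),.03),('lidA',(300,121),.0),('lidAt',(326,121),.0),('lidB',(356,148),.0),('lidBt',(326,144),.0),('jar',(429,182),.03),('charger',(420,235),.02),('scrtip',(342,283),.01),('scrend',(384,326),.015),('dock',(333,222),0)]:
    p=onz(c,uv,z);print(n,np.round(p,3),round(np.hypot(p[0],p[1]),3),np.round(proj(s,p)))
E
```

```text
tapeA [ 0.318 -0.217  0.03 ] 0.385 [282. 283.]
tapeB [ 0.435 -0.274  0.03 ] 0.514 [331. 286.]
lidA [ 0.194  0.346 -0.   ] 0.397 [205. 190.]
lidAt [0.279 0.393 0.   ] 0.482 [225. 179.]
lidB [ 0.447  0.312 -0.   ] 0.545 [274. 181.]
lidBt [0.345 0.279 0.   ] 0.444 [250. 191.]
jar [0.734 0.248 0.03 ] 0.774 [350. 169.]
charger [0.787 0.048 0.02 ] 0.788 [387. 197.]
scrtip [ 0.67  -0.192  0.01 ] 0.697 [392. 251.]
scrend [ 0.816 -0.249  0.015] 0.853 [445. 250.]
dock [ 0.543 -0.017  0.   ] 0.544 [331. 228.]
```

View pics/crop1.png

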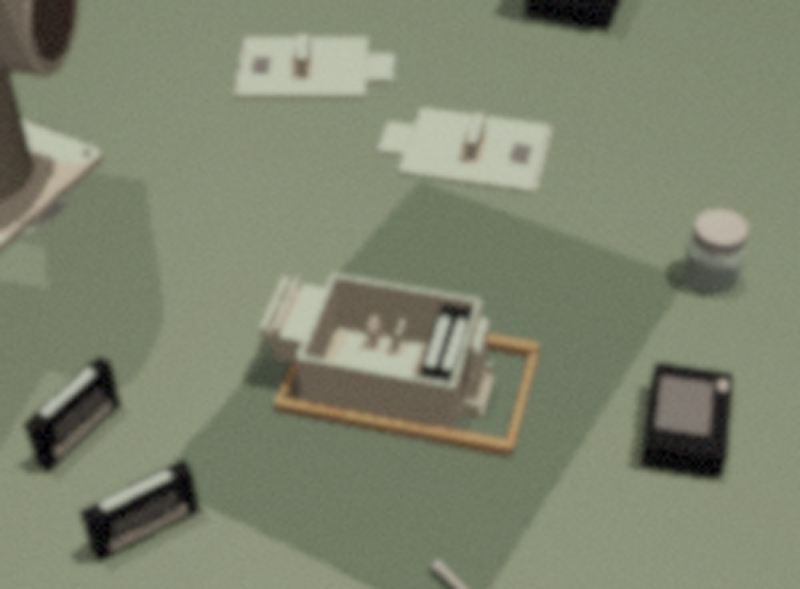

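View pics/crop2.png

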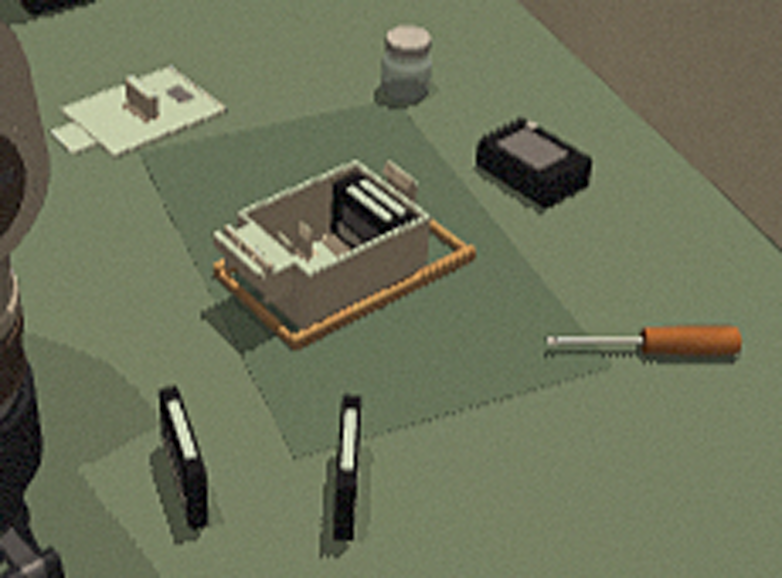

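```bash
cat >> h.py <<'E'
from scipy.spatial.transform import Rotation as Ro
def Rt(o): return Ro.from_quat(o['tool_rot']).as_matrix()
def rel(target):
    """world target TCP -> shift in tool axes"""
    o=get_obs();return Rt(o).T@(np.array(target)-o['eef_pos'])
def st():
    o=get_obs();R=Rt(o);print('t',round(o['clock'],2),'p',np.round(o['eef_pos'],4),'xaxis',np.round(R[:,0],3),'yaw_y',round(np.degrees(np.arctan2(R[1,1],R[0,1])),2),'F',np.round(o['ft_force'],2),'T',np.round(o['ft_torque'],3),'g',round(o['grip_width'],4))
E
python3 - <<'E'
from h import *
st();print(np.round(Rt(get_obs()),3)); 
for t in[(.36,-.30,.23),(.435,-.274,.15)]: print(np.round(rel(t),3))
import pickle
c=pickle.load(open('c0.pkl','rb'))
print(np.round(Rt(get_obs()).T@(ray(c['wrist'],(300,200))[0]-get_obs()['eef_pos']),4))
# tape orientation: ends of tape top in scene
E
```

```text
t 0.15 p [ 0.1456 -0.4778  0.2306] xaxis [-0.     0.002 -1.   ] yaw_y -73.05 F [ 0.34  0.67 -0.37] T [-0.025 -0.064 -0.023] g 0.0851
[[-0.     0.291 -0.957]
 [ 0.002 -0.957 -0.291]
 [-1.    -0.002 -0.   ]]
[ 0.001 -0.108 -0.257]
[ 0.081 -0.11  -0.336]
[-0.1418 -0.001  -0.0826]
```

Emit:
arm_command(
  motion=[
    {"z":-0.037,"y":-0.012},
    {"z":-0.037,"y":-0.012},
    {"z":-0.037,"y":-0.012},
    {"z":-0.037,"y":-0.012},
    {"z":-0.037,"y":-0.012},
    {"z":-0.037,"y":-0.012},
    {"z":-0.037,"y":-0.012},
    {"z":-0.037,"y":-0.012},
    {"z":-0.02,"y":-0.012},
    {},
  ],
)

```text
schema error: expected keys x, y, z, roll, fingers
```

```bash
python3 - <<'E'
from h import *
import pickle
d={n:snap(n,n+'1.png') for n in('scene','wrist')};d['obs']=get_obs()
pickle.dump(d,open('c1.pkl','wb'));st()
E
```

```text
t 0.25 p [ 0.1457 -0.478   0.2308] xaxis [-0.     0.001 -1.   ] yaw_y -73.05 F [ 0.92 -0.8   0.05] T [ 0.01  -0.054 -0.016] g 0.0857
```

View pics/wrist1.png

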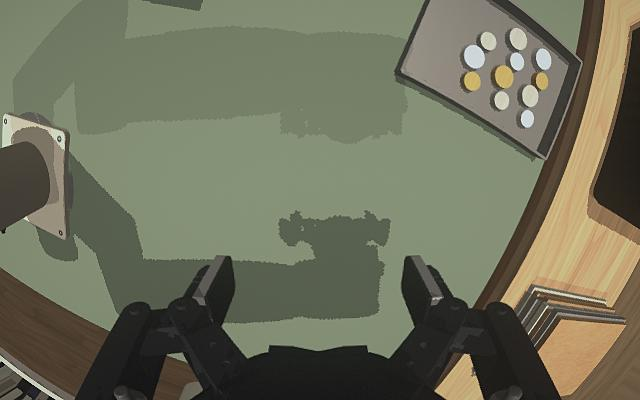

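Emit:
arm_command(
  motion=[
    {"x":0,"y":-0.012,"z":-0.037,"roll":0,"fingers":1},
    {"x":0,"y":-0.012,"z":-0.037,"roll":0,"fingers":1},
    {"x":0,"y":-0.012,"z":-0.037,"roll":0,"fingers":1},
    {"x":0,"y":-0.012,"z":-0.037,"roll":0,"fingers":1},
    {"x":0,"y":-0.012,"z":-0.037,"roll":0,"fingers":1},
    {"x":0,"y":-0.012,"z":-0.037,"roll":0,"fingers":1},
    {"x":0,"y":-0.012,"z":-0.037,"roll":0,"fingers":1},
    {"x":0,"y":-0.012,"z":-0.037,"roll":0,"fingers":1},
    {"x":0,"y":-0.012,"z":-0.02,"roll":0,"fingers":1},
    {"x":0,"y":0,"z":0,"roll":0,"fingers":1},
  ],
)

```text
clock: 1.08
eef_pos: [0.4271, -0.2779, 0.2286]
tool_rot: [-0.7, -0.1, 0.7, -0.1]
ft_force: [-1.0, 0.1, 0.5]
grip_width: 0.0855
```

```bash
python3 - <<'E'
from h import *
import pickle
d={n:snap(n,n+'1.png') for n in('scene','wrist')};d['obs']=get_obs()
pickle.dump(d,open('c1.pkl','wb'));st()
E
```

```text
t 1.18 p [ 0.4248 -0.2802  0.2286] xaxis [-0.002 -0.001 -1.   ] yaw_y -73.88 F [-0.15  0.3   0.15] T [ 0.028 -0.013 -0.037] g 0.0854
```

View pics/wrist1.png

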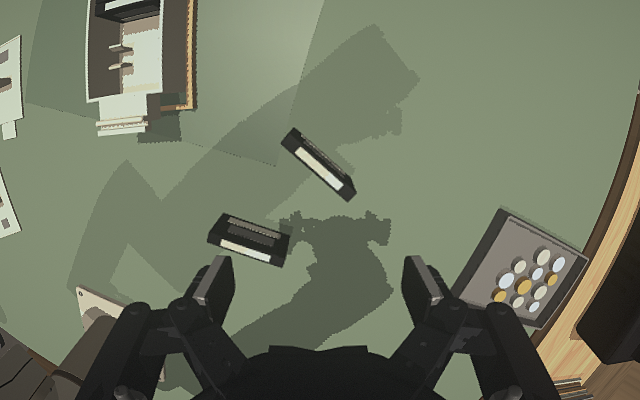

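```bash
python3 - <<'E'
import cv2
f=cv2.imread('pics/wrist1.png')
a=cv2.resize(f[115:215,265:375],None,fx=6,fy=6,interpolation=cv2.INTER_CUBIC)
for i in range(0,110,10):
    cv2.putText(a,str(265+i),(i*6,10),0,.35,(0,0,255));cv2.line(a,(i*6,0),(i*6,600),(0,0,120),1)
for i in range(0,100,10):
    cv2.putText(a,str(115+i),(0,i*6),0,.35,(0,0,255));cv2.line(a,(0,i*6),(660,i*6),(0,0,120),1)
cv2.imwrite('pics/t1.png',a)
E
```

```text
(no output)
```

View pics/t1.png

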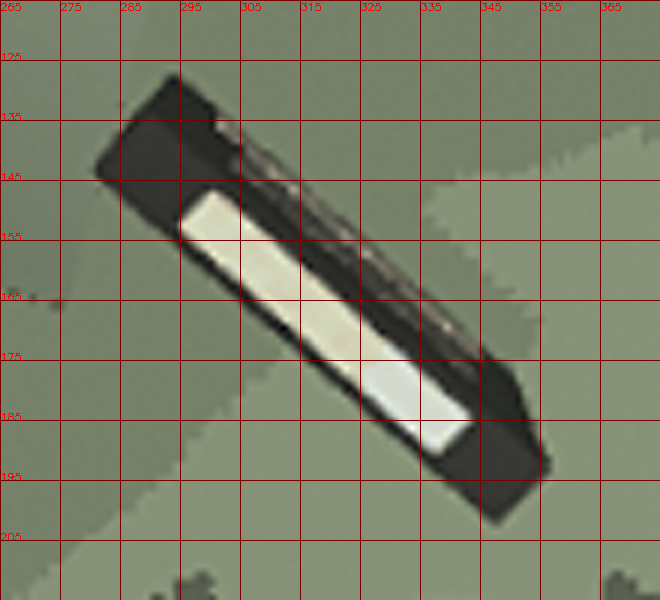

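```bash
python3 - <<'E'
from h import *
import pickle
d=pickle.load(open('c1.pkl','rb'));w=d['wrist']
P=[onz(w,u,.062,True) for u in[(281,143.5),(347.5,202),(356.3,193),(289,135)]]
P=np.array(P);print(np.round(P,4));print([round(np.linalg.norm(P[i]-P[(i+1)%4]),4) for i in range(4)])
v=(P[1]-P[0])+(P[2]-P[3]);print('len dir',np.degrees(np.arctan2(v[1],v[0])),'centre',P.mean(0))
s=d['scene'];
for p in P: print(np.round(proj(s,p),1))
E
python3 - <<'E'
import cv2
f=cv2.imread('pics/scene1.png')
a=cv2.resize(f[235:285,220:280],None,fx=10,fy=10,interpolation=cv2.INTER_CUBIC)
b=cv2.resize(f[180:250,280:385],None,fx=7.6,fy=7.6,interpolation=cv2.INTER_CUBIC)
for i in range(0,105,10): cv2.putText(b,str(280+i),(int(i*7.6),10),0,.35,(0,0,255));cv2.line(b,(int(i*7.6),0),(int(i*7.6),530),(0,0,120),1)
for i in range(0,70,10): cv2.putText(b,str(180+i),(0,int(i*7.6)),0,.35,(0,0,255));cv2.line(b,(0,int(i*7.6)),(800,int(i*7.6)),(0,0,120),1)
cv2.imwrite('pics/s1a.png',a);cv2.imwrite('pics/s1b.png',b)
f=cv2.imread('pics/wrist1.png')
b=cv2.resize(f[0:145,75:205],None,fx=4.1,fy=4.1,interpolation=cv2.INTER_CUBIC)
for i in range(0,130,10): cv2.putText(b,str(75+i),(int(i*4.1),10),0,.35,(0,0,255));cv2.line(b,(int(i*4.1),0),(int(i*4.1),600),(0,0,120),1)
for i in range(0,145,10): cv2.putText(b,str(i),(0,int(i*4.1)),0,.35,(0,0,255));cv2.line(b,(0,int(i*4.1)),(800,int(i*4.1)),(0,0,120),1)
cv2.imwrite('pics/w1b.png',b)
E
```

```text
[[ 0.4487 -0.2328  0.062 ]
 [ 0.408  -0.3161  0.062 ]
 [ 0.4201 -0.3219  0.062 ]
 [ 0.4593 -0.2383  0.062 ]]
[np.float64(0.0928), np.float64(0.0135), np.float64(0.0923), np.float64(0.0119)]
len dir -115.58014663059159 centre [ 0.43402199 -0.2772892   0.062     ]
[261.  247.7]
[228.8 264.2]
[231.  267.9]
[263.  250.8]
```

View pics/s1b.png

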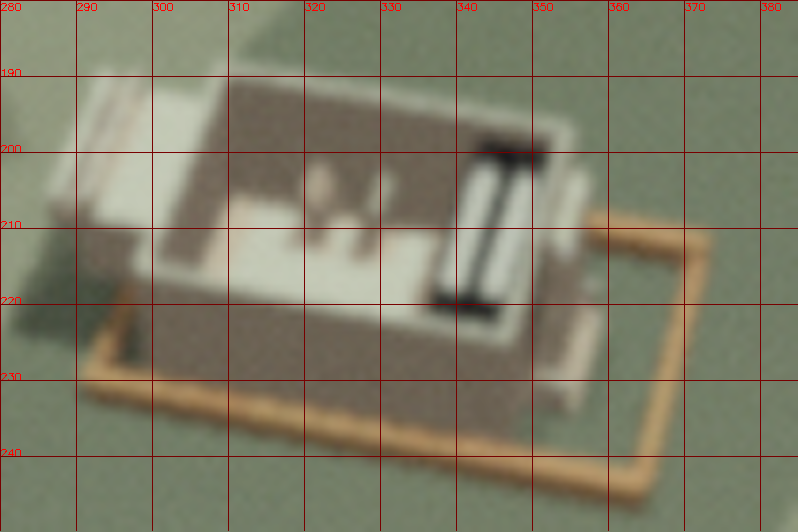

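View pics/w1b.png

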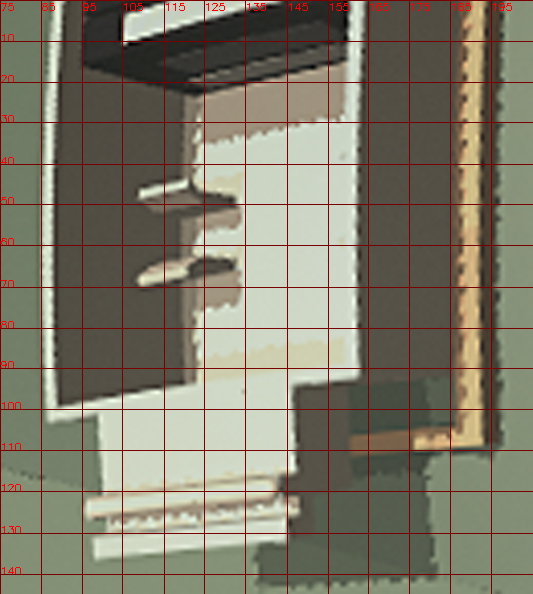

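```bash
python3 - <<'E'
from h import *
import pickle
d=pickle.load(open('c1.pkl','rb'));w=d['wrist'];s=d['scene']
def yaw(a,b): v=b-a;return round(np.degrees(np.arctan2(v[1],v[0])),2),round(np.linalg.norm(v),4)
a,b,c=[onz(s,u,.014) for u in[(290.5,229),(364.5,243.5),(373.5,211.5)]]
print('rails',a,b,c,yaw(a,b),yaw(b,c))
for z in(.072,):
  q=[onz(s,u,z) for u in[(308.5,189),(355.5,196),(347.5,224.5),(297.5,215.5)]]
  print('rim scene',np.round(q,4),[yaw(q[i],q[(i+1)%4]) for i in range(4)],np.mean(q,0))
q=[onz(w,u,.072,True) for u in[(86,103),(162.5,93),(163.5,0)]]
print('rim wrist',np.round(q,4),yaw(q[0],q[1]),yaw(q[1],q[2]))
q=[onz(w,u,.072,True) for u in[(98,136),(145,132.5)]];print('ledge end',np.round(q,4),yaw(*q))
q=[onz(w,u,.0835,True) for u in[(95.5,123),(147,118)]];print('bar inner top',np.round(q,4),yaw(*q))
q=onz(w,(193,110),.014,True),onz(w,(190,0),.014,True);print('rail',q,yaw(*q))
E
```

```text
rails [ 0.45639228 -0.11059822  0.014     ] [ 0.66383728 -0.05173563  0.014     ] [0.63321254 0.0669447  0.014     ] (np.float64(15.84), np.float64(0.2156)) (np.float64(104.47), np.float64(0.1226))
rim scene [[ 0.4486  0.0041  0.072 ]
 [ 0.5814  0.0471  0.072 ]
 [ 0.6122 -0.0579  0.072 ]
 [ 0.4765 -0.098   0.072 ]] [(np.float64(17.93), np.float64(0.1395)), (np.float64(-73.65), np.float64(0.1093)), (np.float64(-163.5), np.float64(0.1415)), (np.float64(105.25), np.float64(0.1059))] [ 0.52966178 -0.02618321  0.072     ]
rim wrist [[ 0.4431  0.0075  0.072 ]
 [ 0.4715 -0.0985  0.072 ]
 [ 0.5689 -0.071   0.072 ]] (np.float64(-75.03), np.float64(0.1097)) (np.float64(15.78), np.float64(0.1012))
ledge end [[ 0.4081 -0.0183  0.072 ]
 [ 0.426  -0.0852  0.072 ]] (np.float64(-75.06), np.float64(0.0692))
bar inner top [[ 0.4257 -0.0216  0.0835]
 [ 0.4444 -0.0915  0.0835]] (np.float64(-75.05), np.float64(0.0724))
rail (array([ 0.45265804, -0.11441734,  0.014     ]), array([ 0.58474902, -0.0726404 ,  0.014     ])) (np.float64(17.55), np.float64(0.1385))
```

Emit:
arm_command(
  motion=[
    {"x":0,"y":0,"z":0,"roll":-0.12,"fingers":1},
    {"x":0,"y":0,"z":0,"roll":-0.12,"fingers":1},
    {"x":0,"y":0,"z":0,"roll":-0.12,"fingers":1},
    {"x":0,"y":0,"z":0,"roll":-0.12,"fingers":1},
    {"x":0,"y":0,"z":0,"roll":-0.12,"fingers":1},
    {"x":0,"y":0,"z":0,"roll":-0.12,"fingers":1},
    {"x":0,"y":0,"z":0,"roll":-0.12,"fingers":1},
  ],
)

```text
clock: 1.77
eef_pos: [0.4163, -0.287, 0.2282]
tool_rot: [-0.591, -0.384, 0.597, -0.383]
ft_force: [0.1, -0.9, 0.5]
grip_width: 0.0853
```

```bash
python3 - <<'E'
from h import *
import pickle
st();d={'w':snap('wrist','wrist2.png')};print(np.round(rel((.434,-.2773,.12)),4));pickle.dump(d,open('c2.pkl','wb'))
E
```

```text
t 1.77 p [ 0.4163 -0.287   0.2282] xaxis [-0.007 -0.003 -1.   ] yaw_y -24.3 F [ 0.14 -0.92  0.49] T [ 0.004 -0.012  0.046] g 0.0853
[ 0.108   0.0129 -0.0169]
```

View pics/wrist2.png

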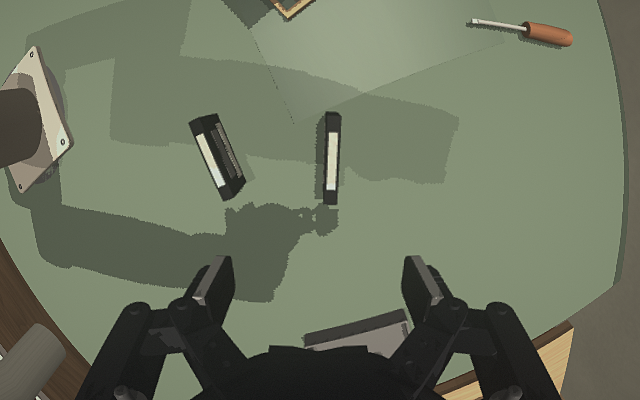

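```bash
python3 - <<'E'
from h import *
import pickle
w=pickle.load(open('c2.pkl','rb'))['w']
f=w['frame'][:,:,::-1];b=cv2.resize(f[105:210,310:355],None,fx=5.7,fy=5.7,interpolation=cv2.INTER_CUBIC);cv2.imwrite('pics/w2b.png',b)
g=cv2.cvtColor(f,cv2.COLOR_BGR2GRAY)
hsv=cv2.cvtColor(f,cv2.COLOR_BGR2HSV)
m=np.zeros(g.shape,np.uint8);m[105:212,315:348]=((hsv[105:212,315:348,0]<30)|(hsv[105:212,315:348,0]>90)|(hsv[105:212,315:348,1]<25)).astype(np.uint8)*255
cs=sorted(cv2.findContours(m,0,1)[0],key=cv2.contourArea)[-1];print(cv2.boundingRect(cs))
bx=cv2.boxPoints(cv2.minAreaRect(cs));print(bx)
P=np.array([onz(w,u,.062,True) for u in bx]);print(np.round(P,4),P.mean(0),[round(np.linalg.norm(P[i]-P[(i+1)%4]),4) for i in range(4)])
E
```

```text
(325, 116, 16, 64)
[[323.30103 178.37732]
 [326.16492 115.37113]
 [340.0907  116.00412]
 [337.2268  179.01031]]
[[ 0.4192 -0.2897  0.062 ]
 [ 0.4481 -0.2318  0.062 ]
 [ 0.4604 -0.2379  0.062 ]
 [ 0.4321 -0.2962  0.062 ]] [ 0.43994738 -0.26391869  0.062     ] [np.float64(0.0647), np.float64(0.0137), np.float64(0.0648), np.float64(0.0144)]
```

View pics/w2b.png

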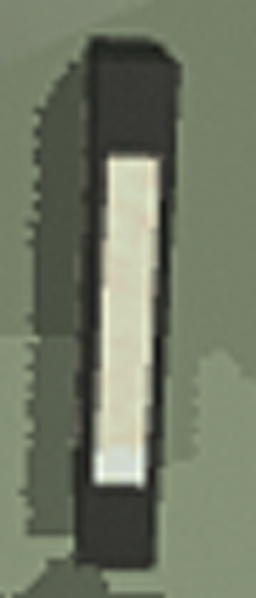

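```bash
python3 - <<'E'
from h import *
import pickle
w=pickle.load(open('c2.pkl','rb'))['w']
P=np.array([onz(w,u,.062,True) for u in[(325.5,113),(341.3,115.5),(336.8,204.3),(323.3,204.3)]]);print(np.round(P,4),P.mean(0),[round(np.linalg.norm(P[i]-P[(i+1)%4]),4) for i in range(4)])
v=P[0]+P[1]-P[2]-P[3];print(np.degrees(np.arctan2(v[1],v[0])));print(np.round(ray(w,(300,200))[0],3))
print(np.round(rel((.434,-.2775,.11)),4))
E
```

```text
[[ 0.4485 -0.2294  0.062 ]
 [ 0.4617 -0.2379  0.062 ]
 [ 0.4207 -0.3216  0.062 ]
 [ 0.4077 -0.3158  0.062 ]] [ 0.43464129 -0.27617256  0.062     ] [np.float64(0.0158), np.float64(0.0932), np.float64(0.0143), np.float64(0.0955)]
64.30318404798543
[ 0.451 -0.21   0.37 ]
[ 0.118   0.013  -0.0167]
```

Emit:
arm_command(
  motion=[
    {"x":0.03,"y":0.007,"z":-0.009,"roll":0.024,"fingers":1},
    {"x":0.03,"y":0.006,"z":-0.008,"roll":0,"fingers":1},
    {"x":0.03,"y":0,"z":0,"roll":0,"fingers":1},
    {"x":0.025,"y":0,"z":0,"roll":0,"fingers":1},
    {"x":0,"y":0,"z":0,"roll":0,"fingers":1},
  ],
)

```text
clock: 2.23
eef_pos: [0.4321, -0.2851, 0.1131]
tool_rot: [-0.601, -0.367, 0.605, -0.373]
ft_force: [-0.9, 0.6, -0.6]
grip_width: 0.0853
```

```bash
python3 - <<'E'
from h import *
st();print(np.round(rel((.434,-.277,.028)),4));snap('wrist','wrist3.png')
E
```

```text
t 2.23 p [ 0.4321 -0.2851  0.1131] xaxis [-0.   -0.01 -1.  ] yaw_y -26.96 F [-0.91  0.59 -0.63] T [0.057 0.028 0.024] g 0.0853
[ 0.085  -0.0024 -0.0088]
```

View pics/wrist3.png

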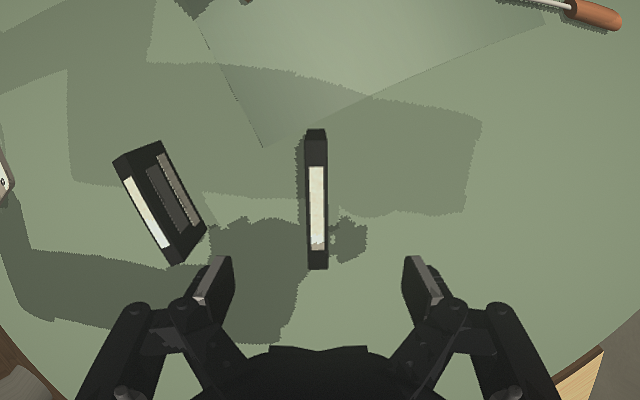

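Emit:
arm_command(
  motion=[
    {"x":0.02,"y":-0.003,"z":-0.009,"roll":-0.02,"fingers":1},
    {"x":0.02,"y":0,"z":0,"roll":0,"fingers":1},
    {"x":0.02,"y":0,"z":0,"roll":0,"fingers":1},
    {"x":0,"y":0,"z":0,"roll":0,"fingers":1},
  ],
)

```text
clock: 2.62
eef_pos: [0.4369, -0.2829, 0.0614]
tool_rot: [-0.601, -0.365, 0.601, -0.38]
ft_force: [-1.2, 0.5, -0.2]
grip_width: 0.0857
```

```bash
python3 - <<'E'
from h import *
st();print(np.round(rel((.434,-.277,.028)),4))
E
```

```text
t 2.62 p [ 0.4369 -0.2829  0.0614] xaxis [ 0.011 -0.018 -1.   ] yaw_y -26.43 F [-1.18  0.52 -0.25] T [0.048 0.068 0.028] g 0.0857
[ 0.0333 -0.0058 -0.0043]
```

Emit:
arm_command(
  motion=[
    {"x":0.01,"y":-0.004,"z":-0.003,"roll":-0.01,"fingers":1},
    {"x":0.008,"y":-0.002,"z":-0.001,"roll":0,"fingers":1},
    {"x":0.008,"y":0,"z":0,"roll":0,"fingers":1},
    {"x":0.004,"y":0,"z":0,"roll":0,"fingers":1},
    {"x":0,"y":0,"z":0,"roll":0,"fingers":1},
  ],
)

```text
clock: 3.03
eef_pos: [0.4378, -0.2828, 0.0388]
tool_rot: [0.602, 0.361, -0.599, 0.385]
ft_force: [-0.3, -0.5, -0.8]
grip_width: 0.0855
```

```bash
python3 - <<'E'
from h import *
st();print(np.round(rel((.434,-.277,.028)),4));snap('wrist','wrist4.png')
E
```

```text
t 3.03 p [ 0.4378 -0.2828  0.0388] xaxis [ 0.022 -0.026 -0.999] yaw_y -26.28 F [-0.34 -0.54 -0.77] T [0.061 0.056 0.027] g 0.0855
[ 0.0105 -0.0063 -0.0037]
```

View pics/wrist4.png

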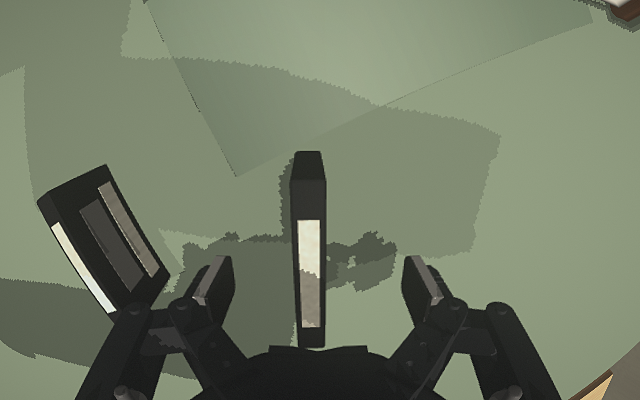

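Emit:
arm_command(
  motion=[
    {"x":0,"y":0,"z":0,"roll":0,"fingers":1},
    {"x":0,"y":0,"z":0,"roll":0,"fingers":1},
    {"x":0,"y":0,"z":0,"roll":0,"fingers":1},
  ],
)

```text
clock: 3.33
eef_pos: [0.4392, -0.2839, 0.0408]
tool_rot: [0.603, 0.36, -0.598, 0.386]
ft_force: [-0.4, 0.2, 0.2]
grip_width: 0.0853
```

```bash
python3 - <<'E'
from h import *
st();print(np.round(rel((.434,-.277,.028)),4))
E
```

```text
t 3.33 p [ 0.4392 -0.2839  0.0408] xaxis [ 0.025 -0.028 -0.999] yaw_y -26.31 F [-0.42  0.16  0.23] T [ 0.055  0.028 -0.038] g 0.0853
[ 0.0125 -0.0082 -0.0041]
```

Emit:
arm_command(
  motion=[
    {"x":0,"y":-0.006,"z":-0.004,"roll":0,"fingers":1},
  ],
)

```text
clock: 3.42
eef_pos: [0.4367, -0.2787, 0.0411]
tool_rot: [0.603, 0.359, -0.598, 0.387]
ft_force: [0.8, -0.3, 0.3]
grip_width: 0.0853
```

```bash
python3 - <<'E'
from h import *
st();print(np.round(rel((.434,-.277,.028)),4))
E
```

```text
t 3.42 p [ 0.4367 -0.2787  0.0411] xaxis [ 0.027 -0.03  -0.999] yaw_y -26.36 F [ 0.78 -0.33  0.31] T [ 0.061 -0.013  0.016] g 0.0853
[ 0.013  -0.0037 -0.0005]
```

Emit:
arm_command(
  motion=[
    {"x":0.008,"y":-0.003,"z":-0.001,"roll":-0.005,"fingers":1},
    {"x":0.006,"y":-0.001,"z":0,"roll":-0.005,"fingers":1},
    {"x":0.001,"y":0,"z":0,"roll":0,"fingers":0},
    {"x":0.001,"y":0,"z":0,"roll":0,"fingers":0},
    {"x":0.001,"y":0,"z":0,"roll":0,"fingers":0},
    {"x":0.001,"y":0,"z":0,"roll":0,"fingers":0},
    {"x":0.001,"y":0,"z":0,"roll":0,"fingers":0},
  ],
)

```text
clock: 4.0
eef_pos: [0.4321, -0.2742, 0.0195]
tool_rot: [0.601, 0.364, -0.596, 0.389]
ft_force: [0.3, -0.6, 0.1]
grip_width: 0.0254
```

```bash
python3 - <<'E'
from h import *
st();snap('wrist','wrist5.png')
E
```

```text
t 4.0 p [ 0.4321 -0.2742  0.0195] xaxis [ 0.024 -0.028 -0.999] yaw_y -25.64 F [ 0.35 -0.56  0.11] T [-0.015 -0.065  0.031] g 0.0254
```

View pics/wrist5.png

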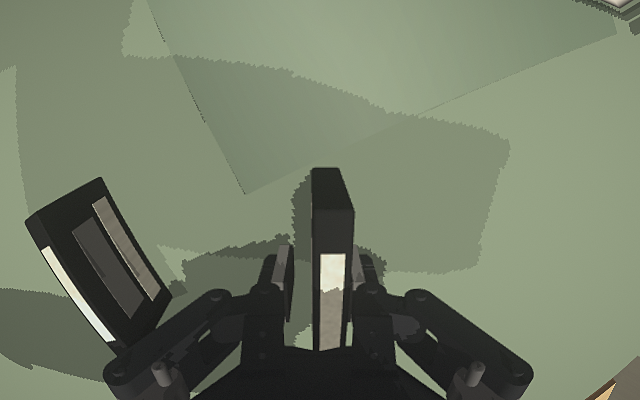

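Emit:
arm_command(
  motion=[
    {"x":-0.001,"y":0,"z":0,"roll":0,"fingers":0},
    {"x":-0.001,"y":0,"z":0,"roll":0,"fingers":0},
    {"x":0,"y":0,"z":0,"roll":0,"fingers":0},
  ],
)

```text
clock: 4.3
eef_pos: [0.4322, -0.2743, 0.0214]
tool_rot: [0.601, 0.364, -0.596, 0.389]
ft_force: [0.1, -0.2, -1.1]
grip_width: 0.014
```

```bash
python3 - <<'E'
from h import *
st();snap('wrist','wrist6.png')
E
```

```text
t 4.3 p [ 0.4322 -0.2743  0.0214] xaxis [ 0.024 -0.028 -0.999] yaw_y -25.66 F [ 0.06 -0.19 -1.08] T [ 0.013  0.012 -0.012] g 0.014
```

View pics/wrist6.png

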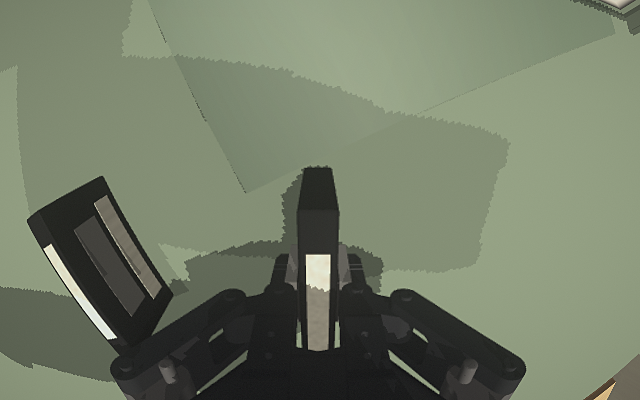

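Emit:
arm_command(
  motion=[
    {"x":-0.02,"y":0,"z":0,"roll":0,"fingers":0},
    {"x":-0.03,"y":0,"z":0,"roll":0,"fingers":0},
    {"x":-0.03,"y":0,"z":0,"roll":0,"fingers":0},
    {"x":-0.03,"y":0,"z":0,"roll":0,"fingers":0},
    {"x":-0.03,"y":0,"z":0,"roll":0,"fingers":0},
    {"x":-0.02,"y":0,"z":0,"roll":0,"fingers":0},
  ],
)

```text
clock: 4.85
eef_pos: [0.4232, -0.2668, 0.181]
tool_rot: [-0.598, -0.369, 0.599, -0.384]
ft_force: [1.6, 0.2, -1.0]
grip_width: 0.0144
```

```bash
python3 - <<'E'
from h import *
st();snap('wrist','wrist7.png');print(np.round(rel((.45,-.12,.20)),4))
E
```

```text
t 4.85 p [ 0.4232 -0.2668  0.181 ] xaxis [ 0.01  -0.019 -1.   ] yaw_y -25.68 F [ 1.55  0.18 -1.03] T [ 0.014 -0.059  0.009] g 0.0144
[-0.0181 -0.0412 -0.1439]
```

View pics/wrist7.png

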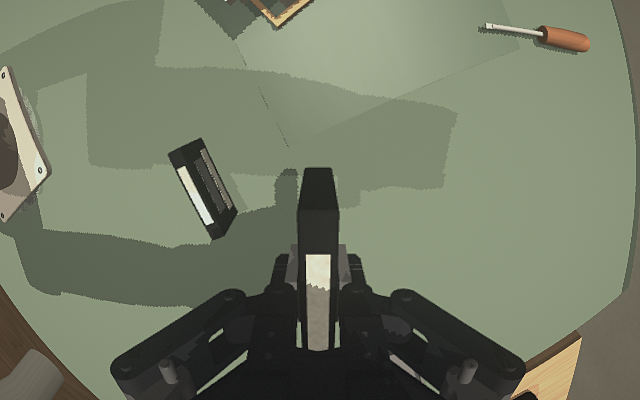

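Emit:
arm_command(
  motion=[
    {"x":-0.005,"y":0,"z":-0.025,"roll":-0.12,"fingers":0},
    {"x":-0.005,"y":0,"z":-0.025,"roll":-0.12,"fingers":0},
    {"x":-0.005,"y":0,"z":-0.025,"roll":-0.12,"fingers":0},
    {"x":-0.005,"y":0,"z":-0.025,"roll":-0.12,"fingers":0},
    {"x":0,"y":0,"z":-0.025,"roll":-0.12,"fingers":0},
    {"x":0,"y":0,"z":-0.012,"roll":-0.1,"fingers":0},
  ],
)

```text
clock: 5.4
eef_pos: [0.4505, -0.1345, 0.2063]
tool_rot: [0.424, 0.551, -0.429, 0.576]
ft_force: [-0.3, -0.1, -1.4]
grip_width: 0.0143
```

```bash
python3 - <<'E'
from h import *
import pickle
st();pickle.dump({'w':snap('wrist','wrist8.png'),'o':get_obs()},open('c8.pkl','wb'));print(np.round(rel((.513,-.031,.20)),4))
E
```

```text
t 5.4 p [ 0.4505 -0.1345  0.2063] xaxis [ 0.025 -0.027 -0.999] yaw_y 15.76 F [-0.32 -0.06 -1.39] T [0.031 0.066 0.026] g 0.0143
[ 0.0051  0.0886 -0.0811]
```

View pics/wrist8.png

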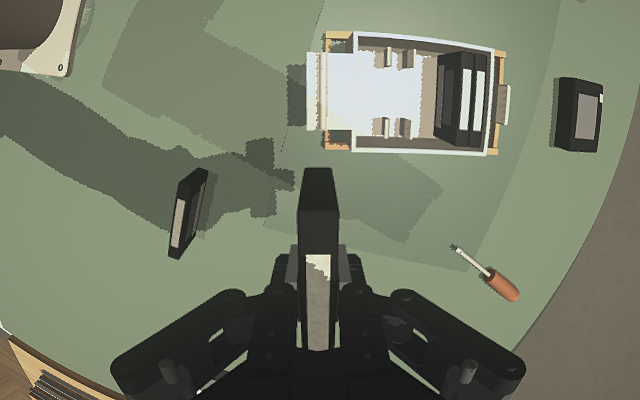

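```bash
cat >> h.py <<'E'
def crop(src,x0,y0,x1,y1,fn,step=10):
    f=cv2.imread('pics/'+src)[y0:y1,x0:x1];k=min(800/(x1-x0),600/(y1-y0));b=cv2.resize(f,None,fx=k,fy=k,interpolation=cv2.INTER_CUBIC)[:600,:800]
    for i in range(0,x1-x0,step): cv2.line(b,(int(i*k),0),(int(i*k),600),(0,0,160),1);cv2.putText(b,str(x0+i),(int(i*k),10),0,.35,(0,0,255))
    for i in range(0,y1-y0,step): cv2.line(b,(0,int(i*k)),(800,int(i*k)),(0,0,160),1);cv2.putText(b,str(y0+i),(0,int(i*k)+10),0,.35,(0,0,255))
    cv2.imwrite('pics/'+fn,b)
E
python3 -c "
from h import *
crop('wrist8.png',295,20,515,165,'w8b.png')"
```

```text
(no output)
```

View pics/w8b.png

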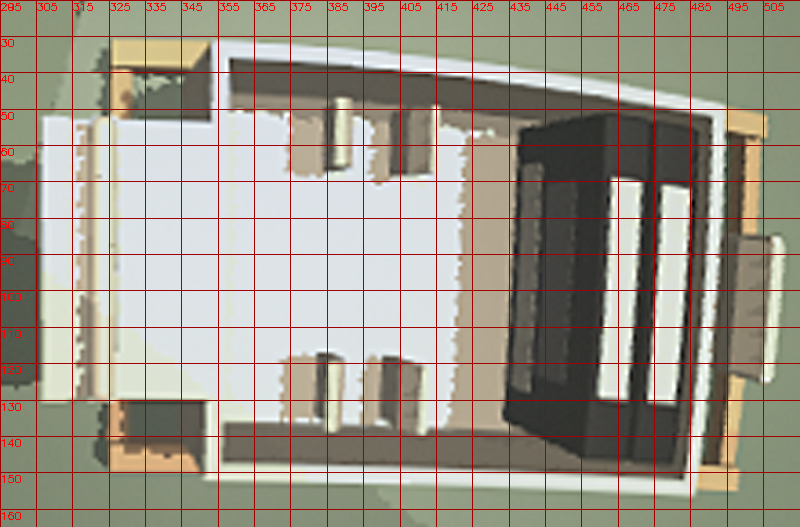

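```bash
python3 - <<'E'
from h import *
import pickle
w=pickle.load(open('c8.pkl','rb'))['w']
def yaw(a,b): v=b-a;return round(np.degrees(np.arctan2(v[1],v[0])),2),round(np.linalg.norm(v),4)
q=np.array([onz(w,u,.072,True) for u in[(353.3,31),(494.9,48.6),(486.7,156.1),(351.4,152)]])
print(np.round(q,4),q.mean(0),[yaw(q[i],q[(i+1)%4]) for i in range(4)])
e=np.array([onz(w,u,.072,True) for u in[(305.8,52),(305.8,130)]]);print('ledge end',e,e.mean(0),yaw(*e))
m=q.mean(0);a=np.radians(15.5);print('ledge end tub-x',(e.mean(0)-m)[:2]@[np.cos(a),np.sin(a)],(e.mean(0)-m)[:2]@[-np.sin(a),np.cos(a)])
# cleats/dock outer corners z=14
k=np.array([onz(w,u,.014,True) for u in[(506,51),(499,154.5)]]);print(k,yaw(*k))
E
```

```text
[[ 0.4439  0.0075  0.072 ]
 [ 0.579   0.0455  0.072 ]
 [ 0.6085 -0.0593  0.072 ]
 [ 0.4734 -0.0973  0.072 ]] [ 0.5262204  -0.02590327  0.072     ] [(np.float64(15.71), np.float64(0.1404)), (np.float64(-74.28), np.float64(0.1088)), (np.float64(-164.27), np.float64(0.1404)), (np.float64(105.75), np.float64(0.1089))]
ledge end [[ 0.40996816 -0.02249358  0.072     ]
 [ 0.42848337 -0.08920052  0.072     ]] [ 0.41922577 -0.05584705  0.072     ] (np.float64(-74.49), np.float64(0.0692))
ledge end tub-x -0.11110541478183206 -0.0002616612396859967
[[ 0.62810546  0.07024474  0.014     ]
 [ 0.664988   -0.05339364  0.014     ]] (np.float64(-73.39), np.float64(0.129))
```

```bash
python3 - <<'E'
from h import *
import pickle
d=pickle.load(open('c8.pkl','rb'));w=d['w'];o=d['o'];R=Rt(o);p=o['eef_pos']
C,_=ray(w,(300,200))
def plane(uv,h): # plane at tool x = h
    c,dr=ray(w,uv,True);c=R.T@(c-p);dr=R.T@dr;return c+dr*(h-c[0])/dr[0]
for n,uv,h in[('topL',(298.5,208.5),-.0406),('topR',(339,208.5),-.0406),('botL',(304.5,168),.0214),('botR',(330.5,168),.0214),('lab',(306,254),-.0406),('lab',(331,254),-.0406)]: print(n,np.round(plane(uv,h),4))
E
```

```text
topL [-0.0406 -0.007  -0.0445]
topR [-0.0406  0.0072 -0.0444]
botL [ 0.0214 -0.0074 -0.0442]
botR [ 0.0214  0.0067 -0.0442]
lab [-0.0406 -0.0047 -0.0263]
lab [-0.0406  0.0046 -0.0262]
```

```bash
python3 -c "
from h import *
crop('wrist8.png',280,155,360,270,'w8c.png')"
```

```text
(no output)
```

View pics/w8c.png

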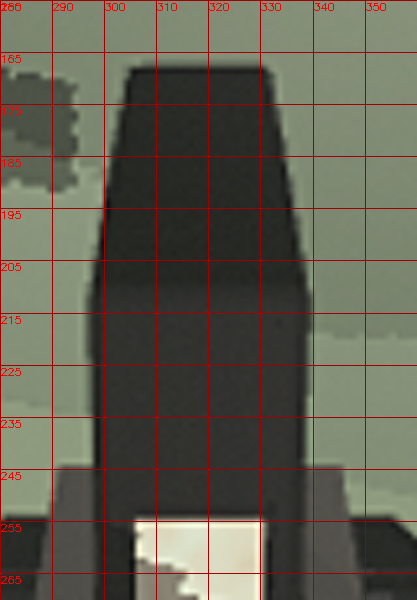

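Emit:
arm_command(
  motion=[
    {"x":0,"y":0.018,"z":-0.018,"roll":0,"fingers":0},
    {"x":0,"y":0.018,"z":-0.018,"roll":0,"fingers":0},
    {"x":0,"y":0.018,"z":-0.018,"roll":0,"fingers":0},
    {"x":0.01,"y":0.018,"z":-0.018,"roll":0,"fingers":0},
    {"x":0.01,"y":0.01,"z":-0.01,"roll":0,"fingers":0},
    {"x":0.01,"y":0.003,"z":-0.003,"roll":0,"fingers":0},
  ],
)

```text
clock: 5.95
eef_pos: [0.5125, -0.0263, 0.1759]
tool_rot: [0.427, 0.548, -0.43, 0.577]
ft_force: [-0.3, -1.0, -0.5]
grip_width: 0.0143
```

```bash
python3 - <<'E'
from h import *
import pickle
st();pickle.dump({'w':snap('wrist','wrist9.png'),'s':snap('side','side9.png'),'c':snap('scene','scene9.png'),'o':get_obs()},open('c9.pkl','wb'));print(np.round(rel((.511,-.0271,.16)),4))
E
```

```text
t 5.95 p [ 0.5125 -0.0263  0.1759] xaxis [ 0.031 -0.028 -0.999] yaw_y 15.48 F [-0.29 -0.99 -0.45] T [ 0.025 -0.005 -0.024] g 0.0143
[ 0.015   0.001  -0.0012]
```

View pics/wrist9.png

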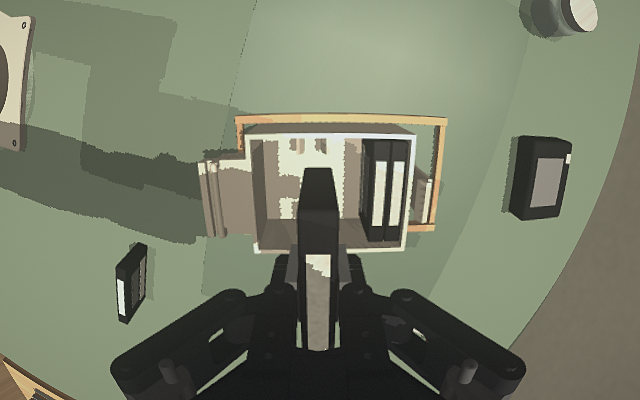

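```bash
python3 -c "
from h import *
crop('wrist9.png',190,105,450,260,'w9b.png')"
```

```text
(no output)
```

View pics/w9b.png

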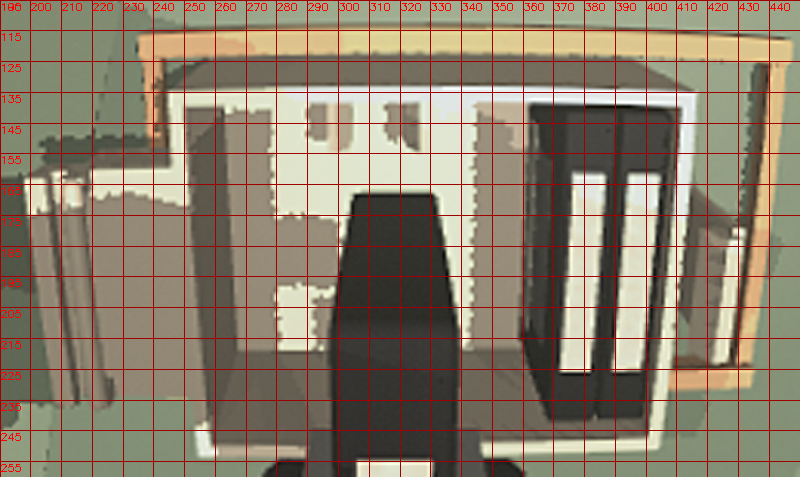

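```bash
python3 - <<'E'
from h import *
import pickle
w=pickle.load(open('c9.pkl','rb'))['w']
def yaw(a,b): v=b-a;return round(np.degrees(np.arctan2(v[1],v[0])),2),round(np.linalg.norm(v),4)
q=np.array([onz(w,u,.072,True) for u in[(245.2,133.3),(415.9,134.5),(404.5,251.2),(253.7,253.5)]])
print(np.round(q,4),q.mean(0),[yaw(q[i],q[(i+1)%4]) for i in range(4)])
E
```

```text
[[ 0.4445  0.0089  0.072 ]
 [ 0.578   0.0454  0.072 ]
 [ 0.6084 -0.0598  0.072 ]
 [ 0.4728 -0.0973  0.072 ]] [ 0.52592426 -0.02569154  0.072     ] [(np.float64(15.25), np.float64(0.1384)), (np.float64(-73.89), np.float64(0.1094)), (np.float64(-164.53), np.float64(0.1407)), (np.float64(104.94), np.float64(0.1099))]
```

Emit:
arm_command(
  motion=[
    {"x":0.018,"y":0.0005,"z":-0.001,"roll":0,"fingers":0},
    {"x":0.02,"y":-0.0005,"z":-0.001,"roll":0,"fingers":0},
    {"x":0.02,"y":-0.0005,"z":-0.001,"roll":0,"fingers":0},
    {"x":0.02,"y":-0.0005,"z":-0.001,"roll":0,"fingers":0},
    {"x":0.01,"y":-0.0005,"z":-0.0005,"roll":0,"fingers":0},
  ],
)

```text
clock: 6.52
eef_pos: [0.5119, -0.0337, 0.0902]
tool_rot: [0.43, 0.543, -0.433, 0.577]
ft_force: [-1.0, -0.0, -1.1]
grip_width: 0.0142
```

```bash
python3 - <<'E'
from h import *
st();snap('wrist','wrist10.png');print(np.round(rel((.511,-.0271,.05)),4))
E
```

```text
t 6.52 p [ 0.5119 -0.0337  0.0902] xaxis [ 0.036 -0.033 -0.999] yaw_y 14.8 F [-0.96 -0.04 -1.1 ] T [0.084 0.049 0.019] g 0.0142
[ 0.0392  0.0003 -0.0083]
```

View pics/wrist10.png

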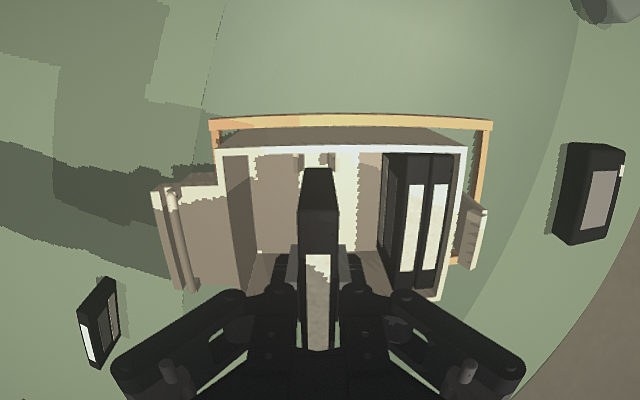

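Emit:
arm_command(
  motion=[
    {"x":-0.008,"y":0,"z":-0.002,"roll":-0.007,"fingers":0},
    {"x":0,"y":0.0,"z":-0.005,"roll":-0.007,"fingers":0},
    {"x":0,"y":0.0,"z":-0.003,"roll":0,"fingers":0},
  ],
)

```text
clock: 6.82
eef_pos: [0.5079, -0.0268, 0.0993]
tool_rot: [0.427, 0.545, -0.431, 0.579]
ft_force: [0.2, -0.1, -0.4]
grip_width: 0.0141
```

```bash
python3 - <<'E'
from h import *
import pickle
st();pickle.dump({'w':snap('wrist','wrist11.png'),'o':get_obs()},open('c11.pkl','wb'));print(np.round(rel((.511,-.0271,.05)),4))
crop('wrist11.png',190,115,500,315,'w11b.png')
E
```

```text
t 6.82 p [ 0.5079 -0.0268  0.0993] xaxis [ 0.035 -0.034 -0.999] yaw_y 15.31 F [ 0.22 -0.12 -0.45] T [ 0.094  0.046 -0.006] g 0.0141
[ 0.0498  0.0011 -0.0007]
```

View pics/w11b.png

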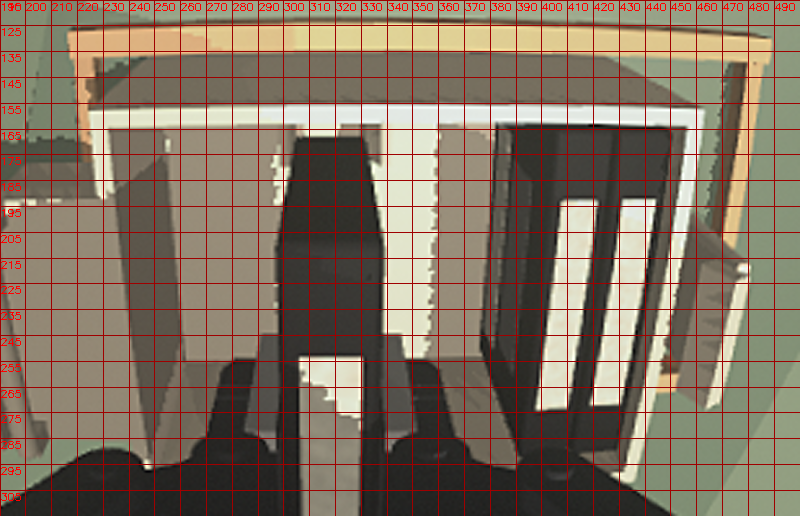

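Emit:
arm_command(
  motion=[
    {"x":0.015,"y":0.001,"z":-0.0015,"roll":-0.004,"fingers":0},
    {"x":0.015,"y":0,"z":-0.002,"roll":-0.002,"fingers":0},
    {"x":0.012,"y":0,"z":-0.002,"roll":-0.002,"fingers":0},
  ],
)

```text
clock: 7.12
eef_pos: [0.5163, -0.0247, 0.0644]
tool_rot: [0.427, 0.539, -0.427, 0.587]
ft_force: [1.5, -6.3, 2.4]
grip_width: 0.0142
```

```bash
python3 - <<'E'
from h import *
import pickle
st();pickle.dump({'w':snap('wrist','wrist12.png'),'o':get_obs()},open('c12.pkl','wb'));print(np.round(rel((.511,-.0271,.0254)),4))
crop('wrist12.png',190,115,500,315,'w12b.png')
E
```

```text
t 7.12 p [ 0.5163 -0.0247  0.0644] xaxis [ 0.054 -0.041 -0.998] yaw_y 15.76 F [ 1.48 -6.27  2.37] T [-1.071 -0.137 -0.045] g 0.0142
[ 0.037  -0.0068 -0.0012]
```

View pics/w12b.png

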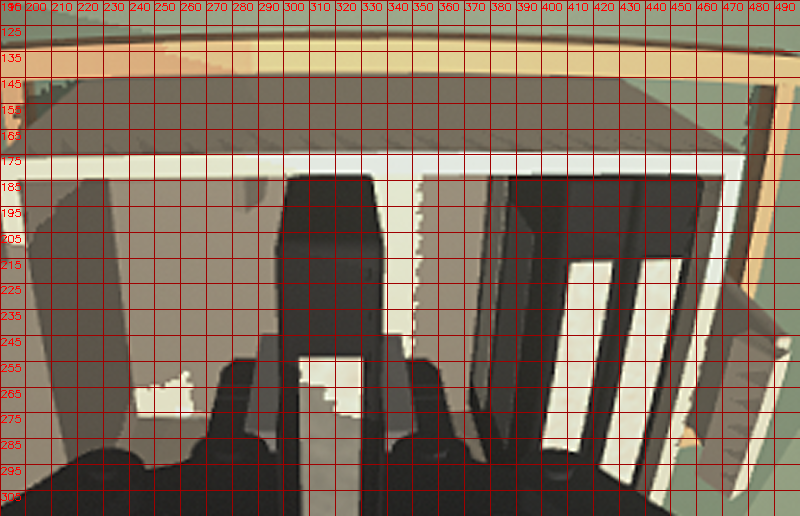

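```bash
python3 -c "
from h import *
print(np.round(get_obs()['joint_pos'],4))"
```

```text
[-0.0245  0.3741 -0.2843  0.859  -0.0402  1.2716]
```

Emit:
arm_command(
  motion=[
    {"x":-0.04,"y":-0.003,"z":0,"roll":0,"fingers":0},
  ],
)

```text
clock: 7.25
eef_pos: [0.507, -0.0256, 0.0961]
tool_rot: [0.423, 0.542, -0.431, 0.584]
ft_force: [0.2, -0.8, -1.1]
grip_width: 0.0144
```

```bash
python3 -c "
from h import *
st();print(np.round(get_obs()['joint_pos'],4),np.round(get_obs()['joint_vel'],2))"
```

```text
t 7.25 p [ 0.507  -0.0256  0.0961] xaxis [ 0.04  -0.045 -0.998] yaw_y 15.67 F [ 0.24 -0.82 -1.13] T [-0.007  0.046  0.072] g 0.0144
[-0.0239  0.3276 -0.2512  0.9507 -0.0445  1.2732] [ 0.02 -0.74  0.55  1.24  0.01  0.02]
```

Emit:
arm_command(
  motion=[
    {"x":-0.04,"y":-0.003,"z":0,"roll":0,"fingers":0},
  ],
)

```text
clock: 7.33
eef_pos: [0.5015, -0.0249, 0.1358]
tool_rot: [0.422, 0.543, -0.432, 0.583]
ft_force: [1.5, -0.5, -0.2]
grip_width: 0.0145
```

```bash
python3 -c "
from h import *
st();print(np.round(get_obs()['joint_pos'],4),np.round(get_obs()['joint_vel'],2))"
```

```text
t 7.33 p [ 0.5015 -0.0249  0.1358] xaxis [ 0.037 -0.046 -0.998] yaw_y 15.64 F [ 1.54 -0.53 -0.17] T [ 0.057 -0.018  0.016] g 0.0145
[-0.0223  0.2799 -0.2031  1.0499 -0.0453  1.2753] [ 0.02 -0.52  0.54  1.14 -0.04  0.02]
```

Emit:
arm_command(
  motion=[
    {"x":0,"y":0,"z":0,"roll":0,"fingers":0},
  ],
)

```text
clock: 7.42
eef_pos: [0.5054, -0.025, 0.1429]
tool_rot: [0.424, 0.539, -0.43, 0.586]
ft_force: [0.1, -0.9, -0.1]
grip_width: 0.0146
```

```bash
python3 -c "
from h import *
st();print(np.round(get_obs()['joint_pos'],4),np.round(get_obs()['joint_vel'],2))"
```

```text
t 7.42 p [ 0.5054 -0.025   0.1429] xaxis [ 0.048 -0.047 -0.998] yaw_y 15.65 F [ 0.06 -0.92 -0.1 ] T [ 0.092  0.005 -0.013] g 0.0146
[-0.0221  0.2723 -0.1939  1.0553 -0.0457  1.2754] [-0.    0.06 -0.05 -0.09 -0.    0.  ]
```

```bash
cat >> h.py <<'E'
TUB=np.array([.526,-.0258]);YAW=np.radians(15.65)
U=np.array([np.cos(YAW),np.sin(YAW)]);V=np.array([-U[1],U[0]])
def tub(p): d=np.array(p[:2])-TUB;return np.array([d@U,d@V,p[2]])
def go(x,y,z):
    st();o=get_obs();R=Rt(o);print('tub',np.round(tub(o['eef_pos']),4),'q5',round(o['joint_pos'][4],4),'lean x,y',round(R[:2,0]@U,4),round(R[:2,0]@V,4),'-> move',np.round(rel([*(TUB+x*U+y*V),z]),4),'dyaw',round(np.degrees(YAW-np.arctan2(R[1,1],R[0,1])),2))
E
python3 -c "
from h import *
go(-.015,.002,.1)"
```

```text
t 7.42 p [ 0.5054 -0.025   0.1429] xaxis [ 0.048 -0.047 -0.998] yaw_y 15.65 F [ 0.06 -0.92 -0.1 ] T [ 0.092  0.005 -0.013] g 0.0146
tub [-0.0196  0.0063  0.1429] q5 -0.0457 lean x,y 0.0338 -0.058 -> move [0.0432 0.0032 0.0018] dyaw 0.0
```

Emit:
arm_command(
  motion=[
    {"x":0.02,"y":0.002,"z":0.002,"roll":0,"fingers":0},
    {"x":0.015,"y":0,"z":0.001,"roll":0,"fingers":0},
    {"x":0.005,"y":0,"z":0,"roll":0,"fingers":0},
  ],
)

```text
clock: 7.67
eef_pos: [0.5162, -0.029, 0.1105]
tool_rot: [0.428, 0.534, -0.426, 0.592]
ft_force: [-0.4, -0.2, -0.9]
grip_width: 0.0141
```

```bash
python3 -c "
from h import *
go(-.015,.002,.08)"
```

```text
t 7.67 p [ 0.5162 -0.029   0.1105] xaxis [ 0.066 -0.047 -0.997] yaw_y 15.72 F [-0.37 -0.23 -0.9 ] T [0.101 0.098 0.056] g 0.0141
tub [-0.0103 -0.0004  0.1105] q5 -0.0452 lean x,y 0.0509 -0.0632 -> move [ 0.03   -0.0062 -0.0043] dyaw -0.07
```

Emit:
arm_command(
  motion=[
    {"x":-0.04,"y":-0.003,"z":0,"roll":0,"fingers":0},
    {"x":-0.018,"y":0,"z":0,"roll":0,"fingers":0},
    {"x":-0.008,"y":0,"z":0,"roll":0,"fingers":0},
    {"x":-0.003,"y":0,"z":0,"roll":0,"fingers":0},
  ],
)

```text
clock: 8.0
eef_pos: [0.5059, -0.0259, 0.1785]
tool_rot: [0.426, 0.537, -0.428, 0.59]
ft_force: [0.2, 0.2, -0.0]
grip_width: 0.0144
```

```bash
python3 -c "
from h import *
go(-.015,.002,.08)"
```

```text
t 8.0 p [ 0.5059 -0.0259  0.1785] xaxis [ 0.058 -0.047 -0.997] yaw_y 15.75 F [ 0.19  0.23 -0.04] T [ 0.088  0.026 -0.048] g 0.0144
tub [-0.0194  0.0054  0.1785] q5 -0.0454 lean x,y 0.0434 -0.0607 -> move [ 0.0986  0.0001 -0.0026] dyaw -0.1
```

Emit:
arm_command(
  motion=[
    {"x":0.005,"y":0,"z":0,"roll":0,"fingers":0},
    {"x":0.012,"y":0,"z":0,"roll":0,"fingers":0},
    {"x":0.02,"y":0,"z":0,"roll":0,"fingers":0},
    {"x":0.025,"y":0,"z":0,"roll":0,"fingers":0},
  ],
)

```text
clock: 8.33
eef_pos: [0.515, -0.0285, 0.1199]
tool_rot: [0.429, 0.532, -0.424, 0.594]
ft_force: [0.3, -0.0, -1.2]
grip_width: 0.0144
```

```bash
python3 -c "
from h import *
go(-.015,.002,.08)"
```

```text
t 8.33 p [ 0.515  -0.0285  0.1199] xaxis [ 0.074 -0.047 -0.996] yaw_y 15.82 F [ 0.32 -0.01 -1.16] T [0.103 0.063 0.022] g 0.0144
tub [-0.0113  0.0004  0.1199] q5 -0.0449 lean x,y 0.0581 -0.0651 -> move [ 0.0394 -0.006  -0.0042] dyaw -0.17
```

Emit:
arm_command(
  motion=[
    {"x":0,"y":0,"z":0,"roll":0,"fingers":0},
  ],
)

```text
clock: 8.42
eef_pos: [0.5112, -0.0284, 0.1144]
tool_rot: [0.427, 0.535, -0.426, 0.591]
ft_force: [-1.1, 0.4, -0.9]
grip_width: 0.0145
```

```bash
python3 -c "
from h import *
go(-.015,.002,.08)"
```

```text
t 8.42 p [ 0.5112 -0.0284  0.1144] xaxis [ 0.064 -0.047 -0.997] yaw_y 15.8 F [-1.09  0.42 -0.9 ] T [ 0.024  0.13  -0.067] g 0.0145
tub [-0.0149  0.0015  0.1144] q5 -0.0449 lean x,y 0.0491 -0.0623 -> move [ 0.0343 -0.0017 -0.0027] dyaw -0.15
```

Emit:
arm_command(
  motion=[
    {"x":0.006,"y":-0.001,"z":-0.001,"roll":0,"fingers":0},
    {"x":0.012,"y":-0.001,"z":-0.001,"roll":0,"fingers":0},
    {"x":0.014,"y":-0.001,"z":-0.001,"roll":0,"fingers":0},
    {"x":0,"y":0,"z":0,"roll":0,"fingers":0},
  ],
)

```text
clock: 8.75
eef_pos: [0.508, -0.0276, 0.0795]
tool_rot: [0.426, 0.536, -0.427, 0.59]
ft_force: [-0.7, 0.2, -1.6]
grip_width: 0.0145
```

```bash
python3 -c "
from h import *
go(-.015,.002,.05);snap('wrist','wrist13.png');crop('wrist13.png',190,115,500,315,'w13b.png')"
```

```text
t 8.75 p [ 0.508  -0.0276  0.0795] xaxis [ 0.06  -0.047 -0.997] yaw_y 15.8 F [-0.66  0.19 -1.59] T [ 0.018  0.095 -0.037] g 0.0145
tub [-0.0179  0.0031  0.0795] q5 -0.0449 lean x,y 0.0454 -0.0611 -> move [ 0.0296  0.0015 -0.0007] dyaw -0.15
```

View pics/w13b.png

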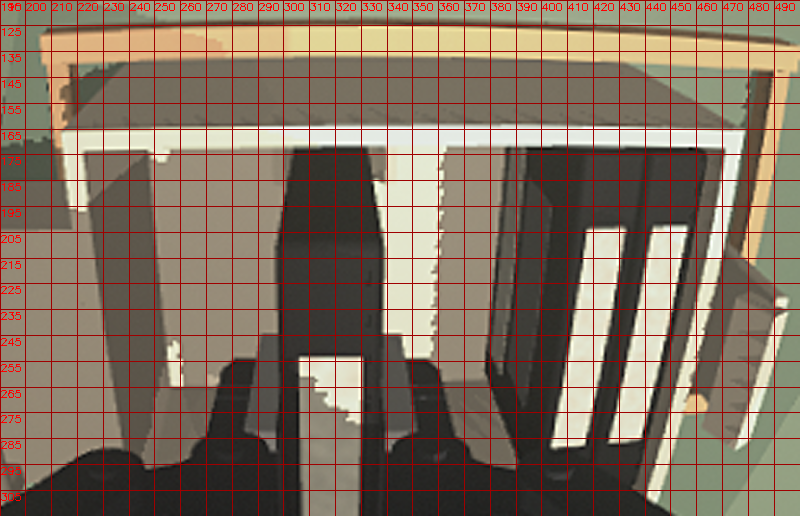

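Emit:
arm_command(
  motion=[
    {"x":0.008,"y":0.0015,"z":0,"roll":0,"fingers":0},
    {"x":0.01,"y":0,"z":0,"roll":0,"fingers":0},
    {"x":0,"y":0,"z":0,"roll":0,"fingers":0},
  ],
)

```text
clock: 9.05
eef_pos: [0.5139, -0.0281, 0.0644]
tool_rot: [0.428, 0.534, -0.425, 0.592]
ft_force: [-1.1, 0.6, -0.9]
grip_width: 0.0143
```

```bash
python3 -c "
from h import *
go(-.015,.002,.04);snap('wrist','wrist14.png');crop('wrist14.png',190,115,500,315,'w14b.png')"
```

```text
t 9.05 p [ 0.5139 -0.0281  0.0644] xaxis [ 0.067 -0.047 -0.997] yaw_y 15.82 F [-1.09  0.64 -0.92] T [ 0.079  0.184 -0.045] g 0.0143
tub [-0.0122  0.0011  0.0644] q5 -0.0449 lean x,y 0.0521 -0.0632 -> move [ 0.0241 -0.004  -0.0025] dyaw -0.17
```

View pics/w14b.png

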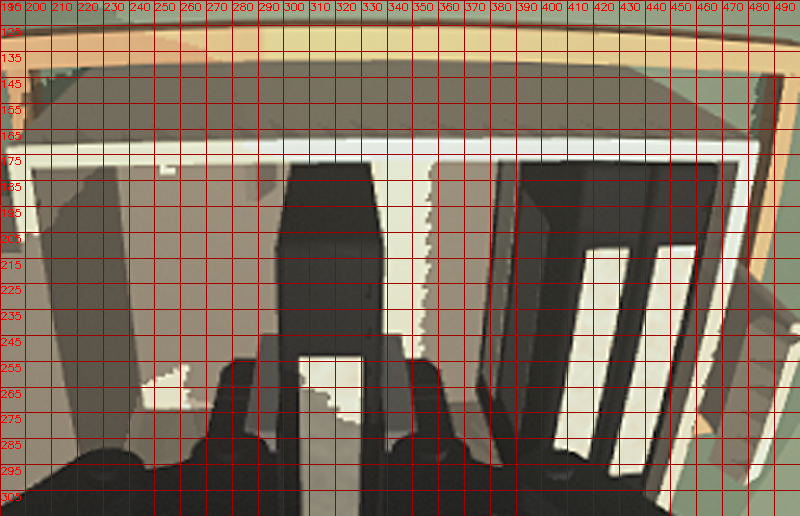

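Emit:
arm_command(
  motion=[
    {"x":0.0,"y":-0.005,"z":0,"roll":0,"fingers":0},
    {"x":0.005,"y":-0.001,"z":-0.001,"roll":0,"fingers":0},
    {"x":0,"y":0,"z":0,"roll":0,"fingers":0},
  ],
)

```text
clock: 9.35
eef_pos: [0.5092, -0.0292, 0.0604]
tool_rot: [0.428, 0.533, -0.425, 0.593]
ft_force: [-0.5, 0.2, -2.3]
grip_width: 0.0142
```

```bash
python3 -c "
from h import *
go(-.016,.002,.04);snap('wrist','wrist15.png');crop('wrist15.png',190,115,500,315,'w15b.png')"
```

```text
t 9.35 p [ 0.5092 -0.0292  0.0604] xaxis [ 0.07  -0.047 -0.996] yaw_y 15.81 F [-0.46  0.23 -2.26] T [0.077 0.096 0.   ] g 0.0142
tub [-0.0171  0.0013  0.0604] q5 -0.0448 lean x,y 0.055 -0.0642 -> move [ 0.0203 -0.     -0.002 ] dyaw -0.16
```

View pics/w15b.png

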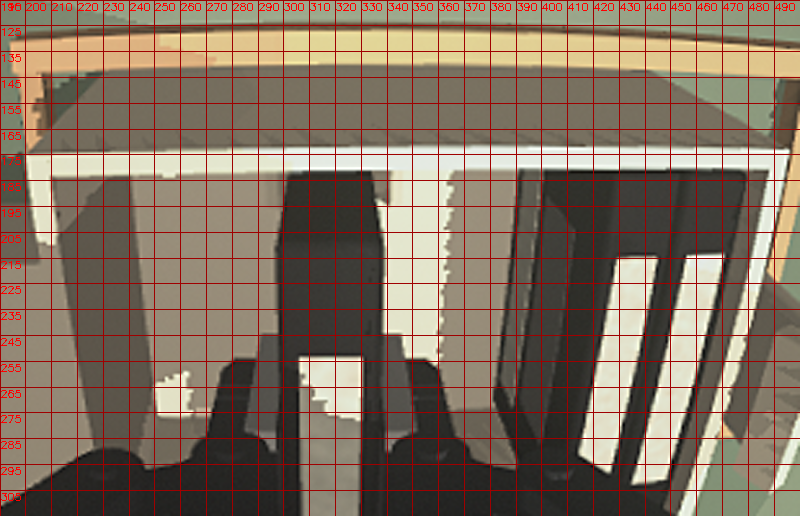

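Emit:
arm_command(
  motion=[
    {"x":0.006,"y":0,"z":-0.0005,"roll":0,"fingers":0},
    {"x":0.009,"y":-0.0005,"z":-0.001,"roll":0,"fingers":0},
    {"x":0.0,"y":0,"z":0,"roll":0,"fingers":0},
  ],
)

```text
clock: 9.65
eef_pos: [0.5105, -0.0286, 0.0454]
tool_rot: [0.429, 0.532, -0.424, 0.594]
ft_force: [-0.5, -0.6, -1.4]
grip_width: 0.0147
```

```bash
python3 -c "
from h import *
go(-.016,.002,.0254)"
```

```text
t 9.65 p [ 0.5105 -0.0286  0.0454] xaxis [ 0.073 -0.047 -0.996] yaw_y 15.81 F [-0.49 -0.64 -1.4 ] T [0.094 0.122 0.023] g 0.0147
tub [-0.0157  0.0015  0.0454] q5 -0.0449 lean x,y 0.0578 -0.0651 -> move [ 0.0199 -0.0014 -0.0018] dyaw -0.16
```

Emit:
arm_command(
  motion=[
    {"x":0.006,"y":-0.0007,"z":-0.0005,"roll":0,"fingers":0},
    {"x":0.009,"y":-0.0007,"z":-0.0005,"roll":0,"fingers":0},
    {"x":0.0,"y":0,"z":0,"roll":0,"fingers":0},
  ],
)

```text
clock: 9.9
eef_pos: [0.5104, -0.0287, 0.0286]
tool_rot: [0.429, 0.532, -0.424, 0.594]
ft_force: [1.1, -0.4, -0.4]
grip_width: 0.014
```

```bash
python3 -c "
from h import *
go(-.016,.002,.0254)"
```

```text
t 9.9 p [ 0.5104 -0.0287  0.0286] xaxis [ 0.074 -0.047 -0.996] yaw_y 15.82 F [ 1.12 -0.38 -0.38] T [ 0.066  0.025 -0.036] g 0.014
tub [-0.0158  0.0014  0.0286] q5 -0.045 lean x,y 0.0586 -0.0654 -> move [ 0.0031 -0.0004 -0.0008] dyaw -0.17
```

Emit:
arm_command(
  motion=[
    {"x":0.004,"y":0,"z":0,"roll":0,"fingers":0},
    {"x":0.003,"y":0,"z":0,"roll":0,"fingers":0},
  ],
)

```text
clock: 10.07
eef_pos: [0.5124, -0.0306, 0.0233]
tool_rot: [0.429, 0.53, -0.425, 0.595]
ft_force: [-10.1, -3.6, 33.1]
grip_width: 0.0142
```

```bash
python3 -c "
from h import *
go(-.016,.002,.0254)"
```

```text
t 10.07 p [ 0.5124 -0.0306  0.0233] xaxis [ 0.077 -0.051 -0.996] yaw_y 15.75 F [-10.13  -3.58  33.06] T [-0.338  2.14  -0.347] g 0.0142
tub [-0.0144 -0.001   0.0233] q5 -0.0485 lean x,y 0.0602 -0.0698 -> move [-0.0024 -0.0015 -0.0028] dyaw -0.1
```

Emit:
arm_command(
  motion=[
    {"x":-0.001,"y":0,"z":0,"roll":0,"fingers":0.38},
    {"x":0,"y":0,"z":0,"roll":0,"fingers":0.38},
    {"x":0,"y":0,"z":0,"roll":0,"fingers":0.38},
  ],
)

```text
clock: 10.32
eef_pos: [0.5134, -0.0309, 0.025]
tool_rot: [0.43, 0.529, -0.425, 0.596]
ft_force: [-0.1, 0.1, -0.0]
grip_width: 0.0324
```

```bash
python3 -c "
from h import *
go(-.016,.002,.1);snap('wrist','wrist16.png')"
```

```text
t 10.32 p [ 0.5134 -0.0309  0.025 ] xaxis [ 0.079 -0.051 -0.996] yaw_y 15.73 F [-0.07  0.08 -0.02] T [ 0.059  0.098 -0.011] g 0.0324
tub [-0.0135 -0.0016  0.025 ] q5 -0.0486 lean x,y 0.0625 -0.0706 -> move [-0.0751  0.0022  0.0017] dyaw -0.08
```

View pics/wrist16.png

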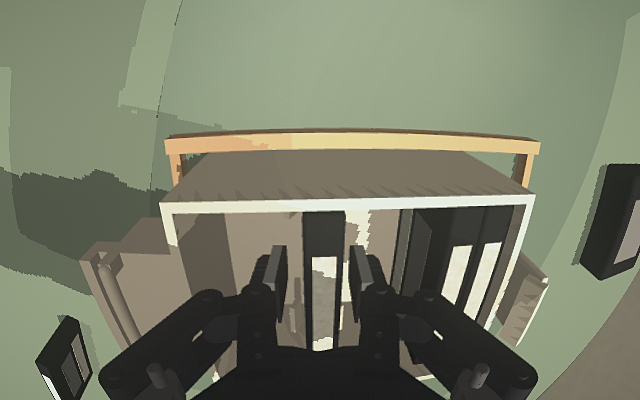

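Emit:
arm_command(
  motion=[
    {"x":-0.02,"y":0.001,"z":0,"roll":0,"fingers":0.38},
    {"x":-0.04,"y":0.002,"z":0,"roll":0,"fingers":0.38},
    {"x":-0.04,"y":0,"z":0,"roll":0,"fingers":0.5},
    {"x":-0.03,"y":0,"z":0,"roll":0,"fingers":1},
    {"x":-0.02,"y":0,"z":0,"roll":0,"fingers":1},
    {"x":-0.01,"y":0,"z":0,"roll":0,"fingers":1},
    {"x":-0.004,"y":0,"z":0,"roll":0,"fingers":1},
  ],
)

```text
clock: 10.95
eef_pos: [0.4996, -0.0208, 0.1913]
tool_rot: [0.427, 0.533, -0.426, 0.593]
ft_force: [0.1, 1.0, 0.3]
grip_width: 0.0853
```

```bash
python3 -c "
from h import *
import pickle
go(-.016,.002,.1);pickle.dump({'w':snap('wrist','wrist17.png'),'s':snap('side','side17.png'),'o':get_obs()},open('c17.pkl','wb'))"
```

```text
t 10.95 p [ 0.4996 -0.0208  0.1913] xaxis [ 0.068 -0.05  -0.996] yaw_y 15.76 F [0.07 1.02 0.25] T [0.081 0.098 0.039] g 0.0853
tub [-0.0241  0.0119  0.1913] q5 -0.0497 lean x,y 0.0519 -0.0669 -> move [0.092  0.0033 0.0038] dyaw -0.11
```

View pics/wrist17.png

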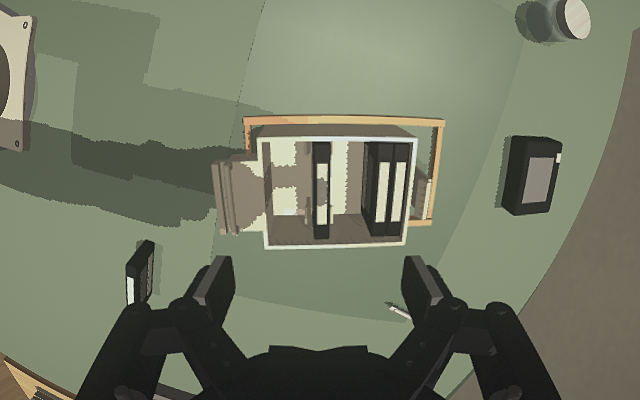

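```bash
python3 -c "
from h import *
crop('wrist17.png',240,125,440,260,'w17b.png')"
```

```text
(no output)
```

View pics/w17b.png

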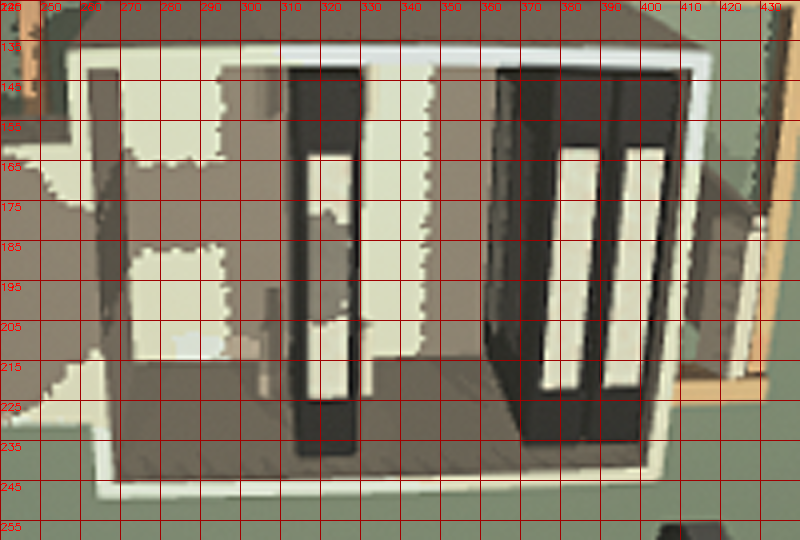

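```bash
python3 - <<'E'
from h import *
import pickle
w=pickle.load(open('c17.pkl','rb'))['w']
f=lambda uv,z:np.round(tub(onz(w,uv,z,True)),4)
for uv in[(312.2,141.8),(330,142),(329,239),(314.2,239)]: print('tape',f(uv,.066))
for uv in[(257,137.5),(417.8,138),(404.5,245.2),(264.5,249.3)]: print('rim outer',f(uv,.072))
for uv in[(262,142),(413,143),(400,242),(268,245)]: print('rim inner',f(uv,.072))
print('guides',f((306.5,197),.034))
E
```

```text
tape [-0.0229  0.0485  0.066 ]
tape [-0.0076  0.0482  0.066 ]
tape [-0.0069 -0.0476  0.066 ]
tape [-0.0214 -0.0472  0.066 ]
rim outer [-0.0695  0.0545  0.072 ]
rim outer [0.0698 0.0542 0.072 ]
rim outer [ 0.0694 -0.0547  0.072 ]
rim outer [-0.0699 -0.0544  0.072 ]
rim inner [-0.0654  0.0505  0.072 ]
rim inner [0.0656 0.0495 0.072 ]
rim inner [ 0.0641 -0.0507  0.072 ]
rim inner [-0.0661 -0.0495  0.072 ]
guides [-0.0278 -0.016   0.034 ]
```

Emit:
arm_command(
  motion=[
    {"x":0,"y":0.005,"z":-0.02,"roll":-0.12,"fingers":0},
    {"x":0,"y":0.01,"z":-0.02,"roll":-0.12,"fingers":0},
    {"x":0,"y":0.01,"z":-0.02,"roll":-0.12,"fingers":0},
    {"x":0,"y":0.005,"z":0,"roll":-0.12,"fingers":0},
    {"x":0,"y":0,"z":0,"roll":-0.12,"fingers":0},
    {"x":0,"y":0,"z":0,"roll":-0.12,"fingers":0},
    {"x":0,"y":0,"z":0,"roll":-0.12,"fingers":0},
    {"x":0,"y":0,"z":0,"roll":-0.12,"fingers":0},
    {"x":0,"y":0,"z":0,"roll":-0.12,"fingers":0},
    {"x":0,"y":0,"z":0,"roll":-0.12,"fingers":0},
    {"x":0,"y":0,"z":0,"roll":-0.12,"fingers":0},
    {"x":0,"y":0,"z":0,"roll":-0.12,"fingers":0},
    {"x":0,"y":0,"z":0,"roll":-0.1,"fingers":0},
  ],
)

```text
clock: 12.13
eef_pos: [0.4894, 0.0487, 0.1605]
tool_rot: [-0.126, 0.694, 0.085, 0.704]
ft_force: [-0.3, -0.6, 0.3]
grip_width: -0.0003
```

```bash
python3 -c "
from h import *
import pickle
go(0,.085,.1);pickle.dump({'w':snap('wrist','wrist18.png'),'o':get_obs()},open('c18.pkl','wb'))"
```

```text
t 12.13 p [0.4894 0.0487 0.1605] xaxis [ 0.023 -0.056 -0.998] yaw_y 107.13 F [-0.3  -0.59  0.34] T [0.039 0.052 0.039] g -0.0003
tub [-0.0151  0.0816  0.1605] q5 -0.0587 lean x,y 0.0066 -0.0601 -> move [0.0603 0.0067 0.0149] dyaw -91.48
```

View pics/wrist18.png

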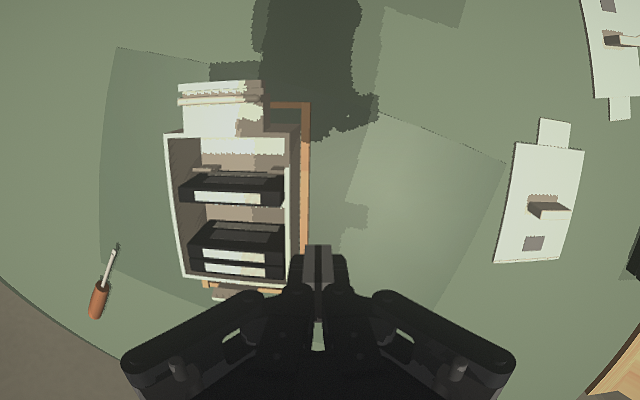

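Emit:
arm_command(
  motion=[
    {"x":0.015,"y":0.003,"z":0.005,"roll":0.01,"fingers":0},
    {"x":0.03,"y":0.002,"z":0.005,"roll":0.01,"fingers":0},
    {"x":0.03,"y":0.002,"z":0,"roll":0,"fingers":0},
    {"x":0.02,"y":0.002,"z":0,"roll":0,"fingers":0},
    {"x":0,"y":0,"z":0,"roll":0,"fingers":0},
  ],
)

```text
clock: 12.6
eef_pos: [0.496, 0.0545, 0.0566]
tool_rot: [-0.116, 0.697, 0.074, 0.703]
ft_force: [-0.6, -0.5, -0.5]
grip_width: -0.0001
```

```bash
python3 -c "
from h import *
go(0,.069,.05)"
```

```text
t 12.6 p [0.496  0.0545 0.0566] xaxis [ 0.016 -0.057 -0.998] yaw_y 105.46 F [-0.59 -0.54 -0.52] T [ 0.063  0.052 -0.012] g -0.0001
tub [-0.0072  0.0854  0.0566] q5 -0.0587 lean x,y 0.0002 -0.0592 -> move [ 0.0075 -0.0159  0.0072] dyaw -89.81
```

Now push towards the wall gently, 4 rows.

Emit:
arm_command(
  motion=[
    {"x":0,"y":-0.008,"z":0,"roll":0,"fingers":0},
    {"x":0,"y":-0.006,"z":0,"roll":0,"fingers":0},
    {"x":0,"y":-0.004,"z":0,"roll":0,"fingers":0},
  ],
)

```text
clock: 12.85
eef_pos: [0.4987, 0.036, 0.0559]
tool_rot: [-0.116, 0.7, 0.074, 0.701]
ft_force: [0.5, 0.2, -0.9]
grip_width: 0.0002
```

```bash
python3 -c "
from h import *
go(0,.069,.05)"
```

```text
t 12.85 p [0.4987 0.036  0.0559] xaxis [ 0.009 -0.058 -0.998] yaw_y 105.41 F [ 0.54  0.18 -0.92] T [0.009 0.018 0.023] g 0.0002
tub [-0.0096  0.0669  0.0559] q5 -0.0588 lean x,y -0.0066 -0.0585 -> move [0.0057 0.0025 0.0097] dyaw -89.76
```

Emit:
arm_command(
  motion=[
    {"x":0,"y":-0.003,"z":0,"roll":0,"fingers":0},
  ],
)

```text
clock: 12.93
eef_pos: [0.499, 0.035, 0.0563]
tool_rot: [-0.113, 0.7, 0.076, 0.701]
ft_force: [-3.0, 15.4, -7.1]
grip_width: 0.0
```

```bash
python3 -c "
from h import *
go(0,.069,.05)"
```

```text
t 12.93 p [0.499  0.035  0.0563] xaxis [ 0.008 -0.051 -0.999] yaw_y 105.41 F [-3.01 15.4  -7.13] T [3.324 0.593 0.019] g 0.0
tub [-0.0096  0.0658  0.0563] q5 -0.0516 lean x,y -0.0061 -0.0513 -> move [0.006  0.0035 0.0096] dyaw -89.76
```

Emit:
arm_command(
  motion=[
    {"x":0,"y":-0.004,"z":0,"roll":0,"fingers":0},
    {"x":0,"y":-0.004,"z":0,"roll":0,"fingers":0},
  ],
)

```text
clock: 13.1
eef_pos: [0.4988, 0.0353, 0.0565]
tool_rot: [-0.106, 0.701, 0.086, 0.7]
ft_force: [-3.4, 13.1, -5.3]
grip_width: 0.0001
```

```bash
python3 -c "
from h import *
go(0,.069,.05)"
```

```text
t 13.1 p [0.4988 0.0353 0.0565] xaxis [ 0.003 -0.028 -1.   ] yaw_y 105.61 F [-3.4  13.06 -5.29] T [ 2.851  0.432 -0.008] g 0.0001
tub [-0.0097  0.0662  0.0565] q5 -0.0285 lean x,y -0.0049 -0.028 -> move [0.0064 0.003  0.0097] dyaw -89.96
```

Emit:
arm_command(
  motion=[
    {"x":0,"y":-0.004,"z":0,"roll":0,"fingers":0},
    {"x":0,"y":-0.004,"z":0,"roll":0,"fingers":0},
    {"x":0,"y":-0.002,"z":0,"roll":0,"fingers":0},
    {"x":0,"y":0.004,"z":0,"roll":0,"fingers":0},
  ],
)

```text
clock: 13.43
eef_pos: [0.4981, 0.0396, 0.058]
tool_rot: [-0.098, 0.701, 0.097, 0.7]
ft_force: [0.3, -0.2, 0.1]
grip_width: 0.0
```

```bash
python3 - <<'E'
from h import *
import pickle
go(0,.08,.15)
w=pickle.load(open('c18.pkl','rb'))['w']
crop('wrist18.png',485,110,595,270,'w18b.png')
E
```

```text
t 13.43 p [0.4981 0.0396 0.058 ] xaxis [-0.002 -0.001 -1.   ] yaw_y 105.87 F [ 0.26 -0.2   0.1 ] T [-0.044 -0.022 -0.04 ] g 0.0
tub [-0.0092  0.0705  0.058 ] q5 -0.0005 lean x,y -0.0018 -0.0002 -> move [-0.092   0.0095  0.0091] dyaw -90.22
```

View pics/w18b.png

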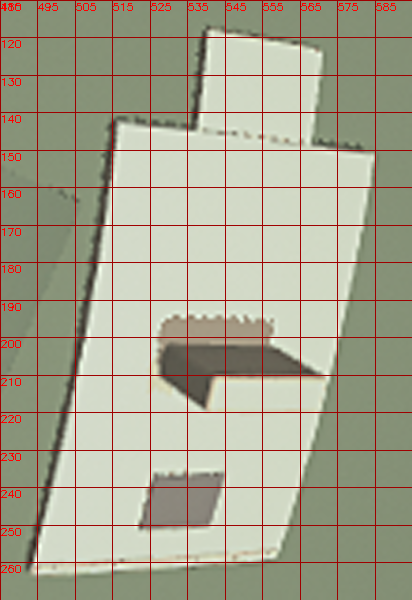

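```bash
python3 - <<'E'
from h import *
import pickle
w=pickle.load(open('c18.pkl','rb'))['w']
f=lambda uv,z:onz(w,uv,z,True)
A,B,C,D=[f(u,.004) for u in[(515.1,141.8),(585,150.8),(559,258.6),(493.8,262.3)]]
T1,T2=[f(u,.003) for u in[(540.2,117.5),(570.9,123.3)]]
n=np.linalg.norm
print('w',n(A-B),n(C-D),'len',n(A-D),n(B-C),np.round([A,B,C,D,T1,T2],4))
a=((A+B)-(C+D))/2;print('yaw of lid x',np.degrees(np.arctan2(-a[1],-a[0])))
cr=(B-A)+(C-D);print('yaw lid y',np.degrees(np.arctan2(cr[1],cr[0])), np.degrees(np.arctan2(*(T2-T1)[[1,0]])),n(T2-T1))
x=-a/n(a);M=(A+B+C+D)/4;print('centre', M-x*.002,'tongue mid',(T1+T2)/2, 'dist tip',n(((T1+T2)/2-M)[:2])-.002)
E
```

```text
w 0.11445084990597855 0.1115111669173852 len 0.1465222522078411 0.14745275194981408 [[0.3828 0.2289 0.004 ]
 [0.3496 0.3384 0.004 ]
 [0.4905 0.3819 0.004 ]
 [0.5219 0.2749 0.004 ]
 [0.3445 0.2512 0.003 ]
 [0.3302 0.2994 0.003 ]]
yaw of lid x 17.72442551385083
yaw lid y 106.65635982188407 106.54232735327246 0.050308167707084385
centre [0.43429784 0.3053911  0.004     ] tongue mid [0.33733405 0.27527467 0.003     ] dist tip 0.10153306280746467
```

Emit:
arm_command(
  motion=[
    {"x":-0.02,"y":0.005,"z":0,"roll":0,"fingers":1},
    {"x":-0.025,"y":0.02,"z":0,"roll":0,"fingers":1},
    {"x":-0.025,"y":0.035,"z":0.002,"roll":-0.01,"fingers":1},
    {"x":-0.02,"y":0.04,"z":0.002,"roll":-0.01,"fingers":1},
    {"x":-0.01,"y":0.04,"z":0.002,"roll":0,"fingers":1},
    {"x":0,"y":0.04,"z":0.002,"roll":0,"fingers":1},
    {"x":0,"y":0.035,"z":0.002,"roll":0,"fingers":1},
    {"x":0,"y":0.025,"z":0,"roll":0,"fingers":1},
    {"x":0,"y":0.015,"z":0,"roll":0,"fingers":1},
    {"x":0,"y":0.007,"z":0,"roll":0,"fingers":1},
    {"x":0,"y":0,"z":0,"roll":0,"fingers":1},
  ],
)

```text
clock: 14.35
eef_pos: [0.4433, 0.303, 0.1792]
tool_rot: [-0.097, 0.688, 0.102, 0.712]
ft_force: [0.3, -0.4, -0.1]
grip_width: 0.0851
```

```bash
python3 -c "
from h import *
import pickle
st();print(np.round(rel((.434,.305,.06)),4));pickle.dump({'w':snap('wrist','wrist19.png'),'o':get_obs()},open('c19.pkl','wb'))"
```

```text
t 14.35 p [0.4433 0.303  0.1792] xaxis [ 0.034  0.011 -0.999] yaw_y 106.18 F [ 0.31 -0.4  -0.09] T [-0.04   0.054 -0.009] g 0.0851
[ 0.1188  0.0044 -0.0126]
```

View pics/wrist19.png

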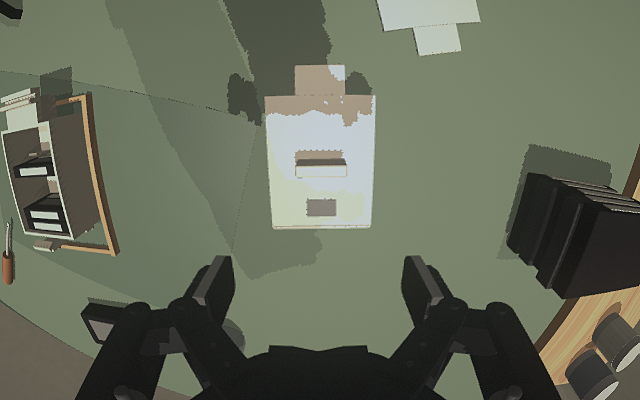

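```bash
python3 -c "
from h import *
crop('wrist19.png',255,55,385,240,'w19b.png')"
```

```text
(no output)
```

View pics/w19b.png

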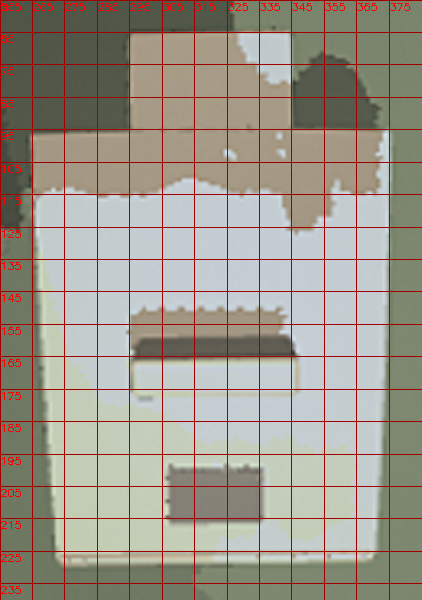

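```bash
python3 - <<'E'
from h import *
import pickle
w=pickle.load(open('c19.pkl','rb'))['w']
f=lambda uv,z:onz(w,uv,z,True)
n=np.linalg.norm
R_=np.array([f(u,.034) for u in[(295.7,165.4),(346.7,165.4),(346.9,176.5),(295.7,176.6)]]);print('rib',np.round(R_,4),R_.mean(0),n(R_[0]-R_[1]),n(R_[1]-R_[2]))
A,B,C,D=[f(u,.004) for u in[(264.9,96.3),(375.3,94.8),(370,227),(272.6,227)]]
x=(C+D-A-B);x/=n(x);y=(B-A+C-D);M=(A+B+C+D)/4
print('plate',n(A-B),n(C-D),n(A-D),'c',M-.002*x,'yawx',np.degrees(np.arctan2(x[1],x[0])),'yawy',np.degrees(np.arctan2(y[1],y[0])))
T=(f((294.8,65.2),.003)+f((345,64.9),.003))/2;print('tip',T,n(T-M)-.002, 'ctr from tip',T+.103*x)
E
```

```text
rib [[0.4361 0.2807 0.034 ]
 [0.4225 0.3272 0.034 ]
 [0.433  0.3307 0.034 ]
 [0.4468 0.2835 0.034 ]] [0.43459142 0.305523   0.034     ] 0.04843480630389982 0.011057864403580009
plate 0.11111877655737808 0.11100295692776459 0.14482382435582836 c [0.43421868 0.30537855 0.004     ] yawx 16.893015073000267 yawy 106.60173567239467
tip [0.33743912 0.27607822 0.003     ] 0.10112256503929039 ctr from tip [0.43599457 0.30600854 0.003     ]
```

Emit:
arm_command(
  motion=[
    {"x":0.01,"y":0.003,"z":-0.006,"roll":-0.008,"fingers":1},
    {"x":0.02,"y":0.002,"z":-0.006,"roll":0,"fingers":1},
    {"x":0.03,"y":0,"z":-0.002,"roll":0,"fingers":1},
    {"x":0.03,"y":0,"z":-0.002,"roll":0,"fingers":1},
    {"x":0,"y":0,"z":0,"roll":0,"fingers":1},
  ],
)

```text
clock: 14.82
eef_pos: [0.4358, 0.2985, 0.0912]
tool_rot: [-0.096, 0.684, 0.101, 0.716]
ft_force: [-1.5, -1.1, -0.4]
grip_width: 0.0852
```

```bash
python3 -c "
from h import *
st();print(np.round(rel((.4345,.3055,.013)),4))"
```

```text
t 14.82 p [0.4358 0.2985 0.0912] xaxis [ 0.045  0.013 -0.999] yaw_y 106.03 F [-1.49 -1.12 -0.36] T [-0.086  0.102  0.02 ] g 0.0852
[ 0.0782  0.0071 -0.003 ]
```

Emit:
arm_command(
  motion=[
    {"x":0.012,"y":0.004,"z":-0.003,"roll":-0.01,"fingers":1},
    {"x":0.02,"y":0.003,"z":-0.002,"roll":0,"fingers":1},
    {"x":0.02,"y":0,"z":-0.001,"roll":0,"fingers":1},
    {"x":0,"y":0,"z":0,"roll":0,"fingers":1},
  ],
)

```text
clock: 15.15
eef_pos: [0.4346, 0.2995, 0.0418]
tool_rot: [-0.097, 0.682, 0.101, 0.718]
ft_force: [-0.7, -0.2, 0.4]
grip_width: 0.0857
```

```bash
python3 -c "
from h import *
st();print(np.round(rel((.4345,.3055,.013)),4));snap('wrist','wrist20.png')"
```

```text
t 15.15 p [0.4346 0.2995 0.0418] xaxis [ 0.049  0.012 -0.999] yaw_y 106.08 F [-0.74 -0.17  0.42] T [-0.009  0.089 -0.029] g 0.0857
[0.0289 0.0058 0.0001]
```

View pics/wrist20.png

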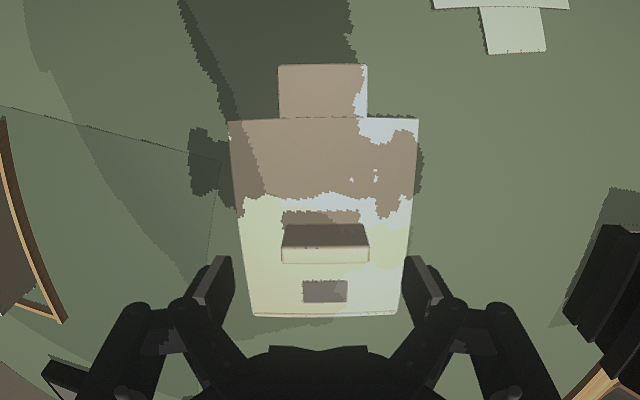

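Emit:
arm_command(
  motion=[
    {"x":0.008,"y":0.005,"z":0,"roll":-0.008,"fingers":1},
    {"x":0.012,"y":0.002,"z":0,"roll":0,"fingers":1},
    {"x":0.006,"y":0,"z":0,"roll":0,"fingers":1},
    {"x":0,"y":0,"z":0,"roll":0,"fingers":1},
  ],
)

```text
clock: 15.53
eef_pos: [0.4404, 0.3091, 0.022]
tool_rot: [-0.097, 0.678, 0.104, 0.721]
ft_force: [0.1, -0.6, 0.4]
grip_width: 0.0854
```

```bash
python3 -c "
from h import *
st();print(np.round(rel((.4345,.3055,.013)),4))"
```

```text
t 15.53 p [0.4404 0.3091 0.022 ] xaxis [ 0.06   0.019 -0.998] yaw_y 106.37 F [ 0.12 -0.57  0.37] T [-0.014  0.091 -0.025] g 0.0854
[ 0.0086 -0.0018 -0.0072]
```

Emit:
arm_command(
  motion=[
    {"x":0.004,"y":-0.001,"z":-0.005,"roll":-0.004,"fingers":1},
    {"x":0.005,"y":-0.001,"z":-0.003,"roll":0,"fingers":1},
    {"x":0,"y":0,"z":0,"roll":0,"fingers":0.9},
  ],
)

```text
clock: 15.78
eef_pos: [0.4339, 0.3053, 0.0124]
tool_rot: [-0.098, 0.677, 0.106, 0.722]
ft_force: [-0.3, -0.5, 0.7]
grip_width: 0.0773
```

```bash
python3 -c "
from h import *
st();print(np.round(rel((.4345,.3055,.013)),4))"
```

```text
t 15.78 p [0.4339 0.3053 0.0124] xaxis [ 0.061  0.02  -0.998] yaw_y 106.65 F [-0.28 -0.55  0.72] T [-0.031  0.101 -0.015] g 0.0773
[-0.0006 -0.      0.0007]
```

Perfect. Close.

Emit:
arm_command(
  motion=[
    {"x":0,"y":0,"z":0,"roll":0,"fingers":0},
    {"x":0,"y":0,"z":0,"roll":0,"fingers":0},
    {"x":0,"y":0,"z":0,"roll":0,"fingers":0},
    {"x":0,"y":0,"z":0,"roll":0,"fingers":0},
  ],
)

```text
clock: 16.12
eef_pos: [0.4335, 0.3052, 0.0129]
tool_rot: [-0.099, 0.677, 0.106, 0.722]
ft_force: [-0.3, 0.3, -1.4]
grip_width: 0.0486
```

```bash
python3 -c "
from h import *
import pickle
st();pickle.dump({'w':snap('wrist','wrist21.png'),'o':get_obs()},open('c21.pkl','wb'))"
```

```text
t 16.12 p [0.4335 0.3052 0.0129] xaxis [ 0.061  0.02  -0.998] yaw_y 106.67 F [-0.28  0.35 -1.39] T [-0.007  0.086 -0.011] g 0.0486
```

View pics/wrist21.png

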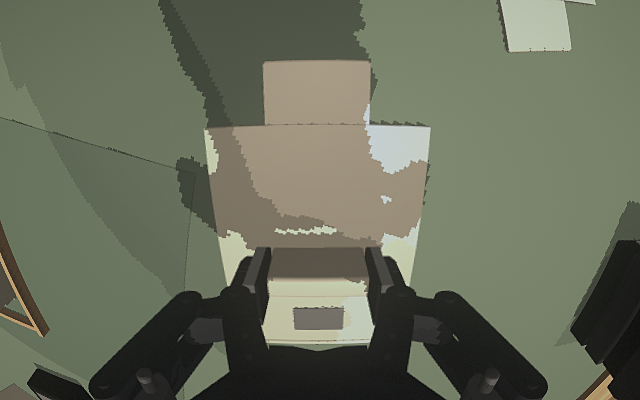

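Emit:
arm_command(
  motion=[
    {"x":-0.015,"y":0,"z":0,"roll":0,"fingers":0},
    {"x":-0.03,"y":0,"z":0,"roll":0,"fingers":0},
    {"x":-0.03,"y":0,"z":0,"roll":0,"fingers":0},
    {"x":-0.03,"y":0,"z":0,"roll":0,"fingers":0},
    {"x":-0.02,"y":0,"z":0,"roll":0,"fingers":0},
    {"x":-0.01,"y":0,"z":0,"roll":0,"fingers":0},
  ],
)

```text
clock: 16.67
eef_pos: [0.421, 0.2995, 0.1472]
tool_rot: [-0.101, 0.682, 0.104, 0.717]
ft_force: [-0.4, 0.7, 0.1]
grip_width: 0.0483
```

```bash
python3 -c "
from h import *
import pickle
go(.03,0,.2);pickle.dump({'w':snap('wrist','wrist22.png'),'s':snap('side','side22.png'),'o':get_obs()},open('c22.pkl','wb'))"
```

```text
t 16.67 p [0.421  0.2995 0.1472] xaxis [ 0.049  0.011 -0.999] yaw_y 106.66 F [-0.45  0.74  0.14] T [-0.011  0.034  0.085] g 0.0483
tub [-0.0134  0.3416  0.1472] q5 -0.0195 lean x,y 0.0499 -0.0022 -> move [-0.0498 -0.3425  0.0399] dyaw -91.01
```

View pics/wrist22.png

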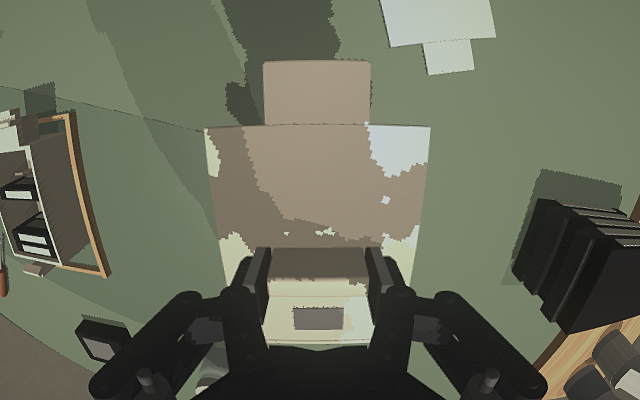

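View pics/side22.png

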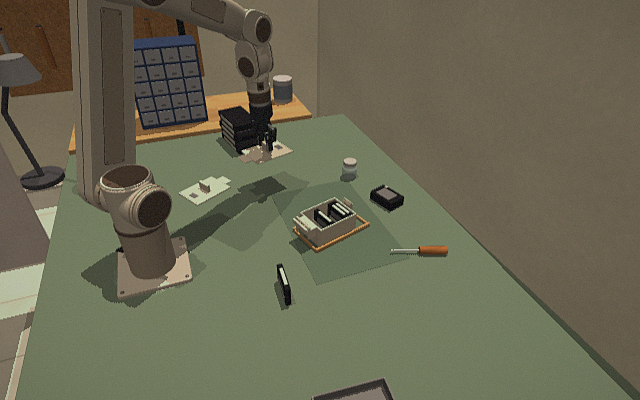

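Emit:
arm_command(
  motion=[
    {"x":-0.01,"y":-0.02,"z":0.002,"roll":0,"fingers":0},
    {"x":-0.005,"y":-0.035,"z":0.004,"roll":0.005,"fingers":0},
    {"x":0,"y":-0.04,"z":0.005,"roll":0.005,"fingers":0},
    {"x":0,"y":-0.04,"z":0.005,"roll":0.005,"fingers":0},
    {"x":0,"y":-0.04,"z":0.005,"roll":0,"fingers":0},
    {"x":0,"y":-0.04,"z":0.005,"roll":0,"fingers":0},
    {"x":0,"y":-0.04,"z":0.005,"roll":0,"fingers":0},
    {"x":0,"y":-0.03,"z":0.003,"roll":0,"fingers":0},
    {"x":0,"y":-0.02,"z":0.002,"roll":0,"fingers":0},
    {"x":0,"y":-0.01,"z":0,"roll":0,"fingers":0},
  ],
)

```text
clock: 17.6
eef_pos: [0.5423, -0.003, 0.1495]
tool_rot: [-0.099, 0.688, 0.103, 0.712]
ft_force: [0.2, 0.4, -1.4]
grip_width: 0.0486
```

```bash
python3 -c "
from h import *
go(.028,0,.14)"
```

```text
t 17.6 p [ 0.5423 -0.003   0.1495] xaxis [ 0.032  0.011 -0.999] yaw_y 106.37 F [ 0.16  0.44 -1.37] T [-0.004  0.017 -0.007] g 0.0486
tub [0.0218 0.0176 0.1495] q5 0.0112 lean x,y 0.0339 0.0017 -> move [ 0.0097 -0.0177  0.0056] dyaw -90.72
```

Emit:
arm_command(
  motion=[
    {"x":0,"y":-0.01,"z":0.004,"roll":0.008,"fingers":0},
    {"x":0,"y":-0.006,"z":0.003,"roll":0.005,"fingers":0},
    {"x":0,"y":-0.002,"z":0,"roll":0,"fingers":0},
  ],
)

```text
clock: 17.85
eef_pos: [0.5528, -0.0204, 0.1458]
tool_rot: [-0.092, 0.691, 0.098, 0.71]
ft_force: [-0.4, 0.2, -0.5]
grip_width: 0.0483
```

```bash
python3 -c "
from h import *
import pickle
go(.028,0,.14);pickle.dump({'w':snap('wrist','wrist23.png'),'s':snap('side','side23.png'),'c':snap('scene','scene23.png'),'o':get_obs()},open('c23.pkl','wb'));crop('side23.png',260,140,400,245,'s23b.png')"
```

```text
t 17.85 p [ 0.5528 -0.0204  0.1458] xaxis [ 0.025  0.012 -1.   ] yaw_y 105.4 F [-0.4   0.17 -0.54] T [ 0.014 -0.017 -0.067] g 0.0483
tub [ 0.0273 -0.0021  0.1458] q5 0.0127 lean x,y 0.0277 0.0043 -> move [0.0059 0.002  0.0005] dyaw -89.75
```

View pics/wrist23.png

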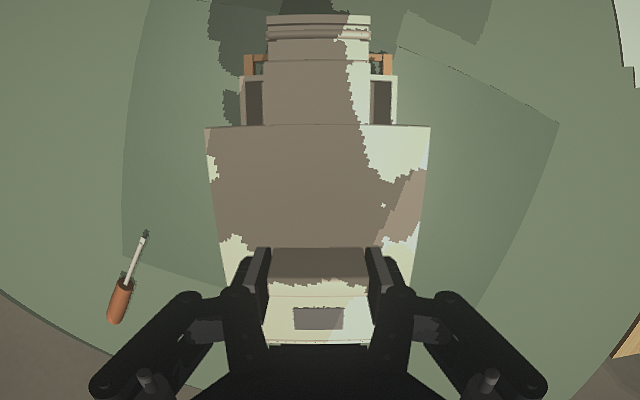

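View pics/s23b.png

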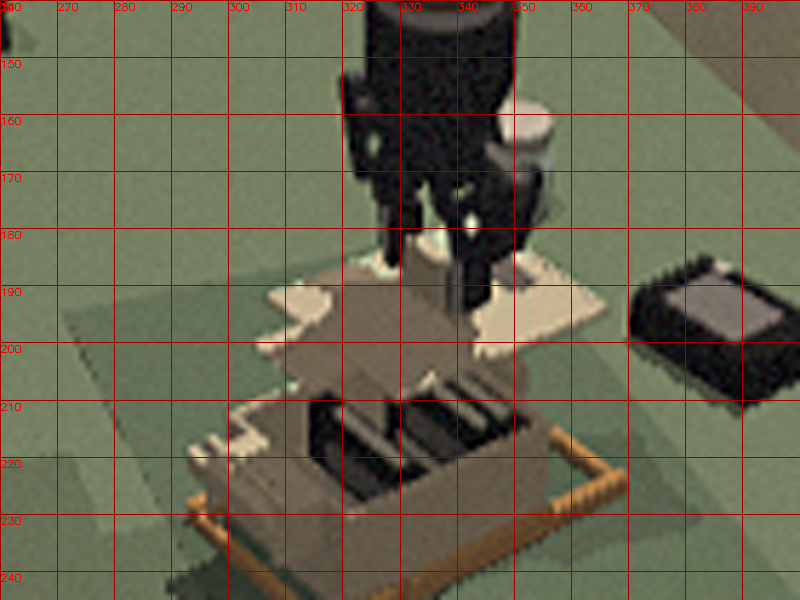

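Emit:
arm_command(
  motion=[
    {"x":0.007,"y":0.002,"z":0,"roll":0,"fingers":0},
    {"x":0.012,"y":0,"z":0,"roll":0,"fingers":0},
    {"x":0.009,"y":0,"z":0,"roll":0,"fingers":0},
    {"x":0,"y":0,"z":0,"roll":0,"fingers":0},
  ],
)

```text
clock: 18.33
eef_pos: [0.5521, -0.0124, 0.1178]
tool_rot: [-0.094, 0.69, 0.101, 0.711]
ft_force: [-1.1, 0.3, -2.8]
grip_width: 0.0485
```

```bash
python3 -c "
from h import *
go(.028,0,.105)"
```

```text
t 18.33 p [ 0.5521 -0.0124  0.1178] xaxis [ 0.028  0.013 -1.   ] yaw_y 105.87 F [-1.12  0.3  -2.78] T [-0.023  0.086  0.045] g 0.0485
tub [0.0288 0.0059 0.1178] q5 0.014 lean x,y 0.0303 0.0052 -> move [ 0.0127 -0.0059 -0.0012] dyaw -90.22
```

Emit:
arm_command(
  motion=[
    {"x":0.003,"y":-0.005,"z":0,"roll":0.004,"fingers":0},
    {"x":0.004,"y":0,"z":0,"roll":0,"fingers":0},
    {"x":0.001,"y":0,"z":0,"roll":0,"fingers":0},
  ],
)

```text
clock: 18.58
eef_pos: [0.5533, -0.0158, 0.1091]
tool_rot: [-0.094, 0.69, 0.1, 0.711]
ft_force: [-1.3, -0.7, -1.4]
grip_width: 0.0484
```

```bash
python3 -c "
from h import *
go(.028,0,.105)"
```

```text
t 18.58 p [ 0.5533 -0.0158  0.1091] xaxis [ 0.027  0.014 -1.   ] yaw_y 105.78 F [-1.25 -0.71 -1.39] T [-0.036  0.026 -0.021] g 0.0484
tub [0.029  0.0023 0.1091] q5 0.0145 lean x,y 0.0299 0.0057 -> move [ 0.004  -0.0023 -0.0011] dyaw -90.13
```

Emit:
arm_command(
  motion=[
    {"x":0.002,"y":-0.002,"z":-0.001,"roll":0,"fingers":0},
    {"x":0.0025,"y":0,"z":0,"roll":0,"fingers":0},
    {"x":0.0025,"y":0,"z":0,"roll":0,"fingers":0},
  ],
)

```text
clock: 18.83
eef_pos: [0.5538, -0.0183, 0.1023]
tool_rot: [-0.094, 0.69, 0.1, 0.711]
ft_force: [-1.6, -0.0, 1.3]
grip_width: 0.0485
```

```bash
python3 -c "
from h import *
go(.028,0,.1)"
```

```text
t 18.83 p [ 0.5538 -0.0183  0.1023] xaxis [ 0.029  0.013 -0.999] yaw_y 105.76 F [-1.6  -0.04  1.26] T [0.03  0.175 0.055] g 0.0485
tub [ 0.0288 -0.0003  0.1023] q5 0.0146 lean x,y 0.0315 0.0051 -> move [ 0.0023  0.0003 -0.0008] dyaw -90.11
```

Emit:
arm_command(
  motion=[
    {"x":0.003,"y":0,"z":0,"roll":0,"fingers":0},
    {"x":0.003,"y":0,"z":0,"roll":0,"fingers":0},
  ],
)

```text
clock: 19.0
eef_pos: [0.555, -0.0182, 0.0991]
tool_rot: [-0.093, 0.688, 0.1, 0.712]
ft_force: [-6.2, 0.3, 12.7]
grip_width: 0.0485
```

```bash
python3 -c "
from h import *
go(.028,0,.1);snap('wrist','wrist24.png');snap('side','side24.png');crop('side24.png',260,140,400,245,'s24b.png')"
```

```text
t 19.0 p [ 0.555  -0.0182  0.0991] xaxis [ 0.033  0.014 -0.999] yaw_y 105.75 F [-6.22  0.34 12.69] T [0.315 0.502 0.147] g 0.0485
tub [ 0.0299 -0.0005  0.0991] q5 0.0157 lean x,y 0.0354 0.005 -> move [-0.0009  0.0005 -0.0019] dyaw -90.1
```

View pics/wrist24.png

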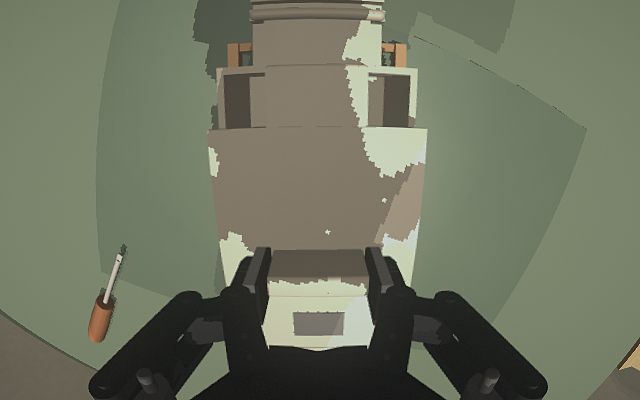

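View pics/s24b.png

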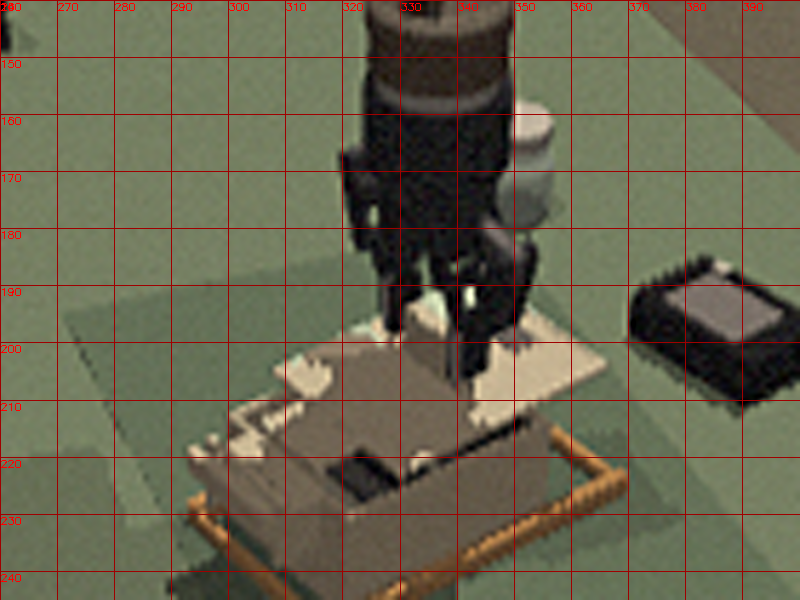

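Emit:
arm_command(
  motion=[
    {"x":0.003,"y":0,"z":-0.001,"roll":0,"fingers":0},
    {"x":0.003,"y":0,"z":-0.001,"roll":0,"fingers":0},
    {"x":0.003,"y":0,"z":-0.001,"roll":0,"fingers":0},
  ],
)

```text
clock: 19.35
eef_pos: [0.5551, -0.0182, 0.0978]
tool_rot: [-0.093, 0.684, 0.101, 0.716]
ft_force: [-5.4, 1.0, 12.2]
grip_width: 0.0484
```

```bash
python3 -c "
from h import *
go(.028,0,.09);snap('wrist','wrist25.png')"
```

```text
t 19.35 p [ 0.5551 -0.0182  0.0978] xaxis [ 0.043  0.017 -0.999] yaw_y 105.8 F [-5.45  1.   12.25] T [0.331 0.515 0.117] g 0.0484
tub [ 0.0301 -0.0005  0.0978] q5 0.0185 lean x,y 0.0463 0.0043 -> move [ 0.0077  0.0005 -0.0024] dyaw -90.15
```

View pics/wrist25.png

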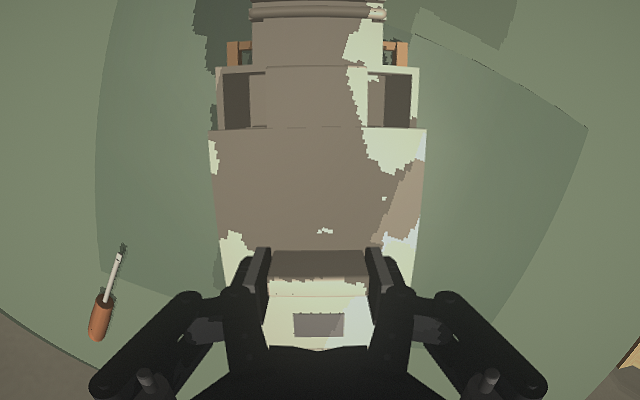

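Emit:
arm_command(
  motion=[
    {"x":0.005,"y":0,"z":-0.001,"roll":0,"fingers":0},
    {"x":0.005,"y":0,"z":-0.001,"roll":0,"fingers":0},
  ],
)

```text
clock: 19.57
eef_pos: [0.5556, -0.0182, 0.0934]
tool_rot: [-0.093, 0.681, 0.101, 0.719]
ft_force: [-8.8, 1.8, 21.8]
grip_width: 0.0486
```

```bash
python3 -c "
from h import *
go(.028,0,.09);snap('wrist','wrist26.png');snap('side','side26.png');crop('side26.png',260,140,400,245,'s26b.png')"
```

```text
t 19.57 p [ 0.5556 -0.0182  0.0934] xaxis [ 0.052  0.018 -0.999] yaw_y 105.82 F [-8.8   1.76 21.82] T [0.488 0.996 0.034] g 0.0486
tub [ 0.0305 -0.0007  0.0934] q5 0.0203 lean x,y 0.0545 0.0035 -> move [ 0.0032  0.0007 -0.0027] dyaw -90.17
```

View pics/wrist26.png

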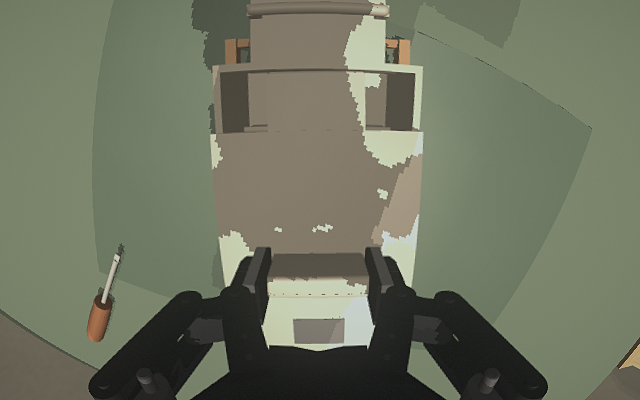

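View pics/s26b.png

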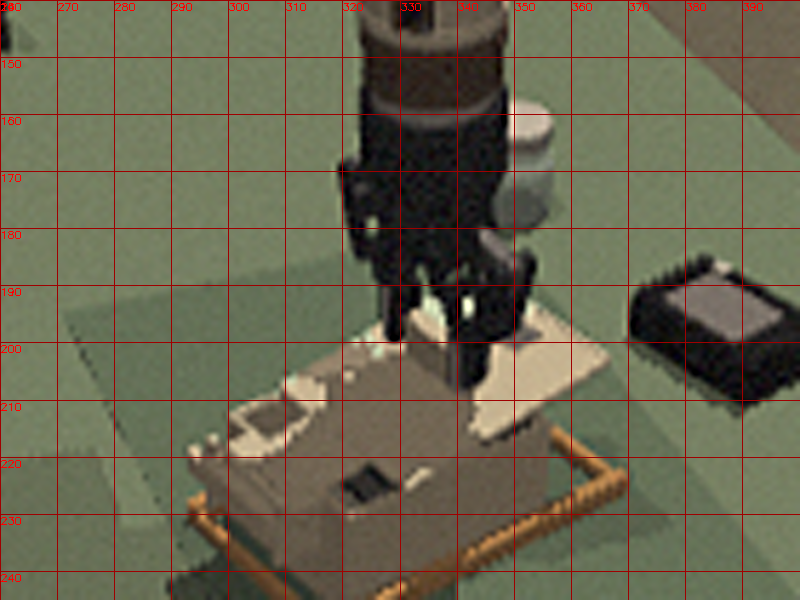

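```bash
cat >> h.py <<'E'
def width_pt(c,u1,u2,L):
    o,d1=ray(c,u1,True);_,d2=ray(c,u2,True)
    d1=d1/np.linalg.norm(d1);d2=d2/np.linalg.norm(d2);s=L/np.linalg.norm(d1-d2)
    return (o+s*d1+o+s*d2)/2
E
python3 - <<'E'
from h import *
crop('wrist26.png',200,50,440,140,'w26b.png')
E
```

```text
(no output)
```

View pics/w26b.png

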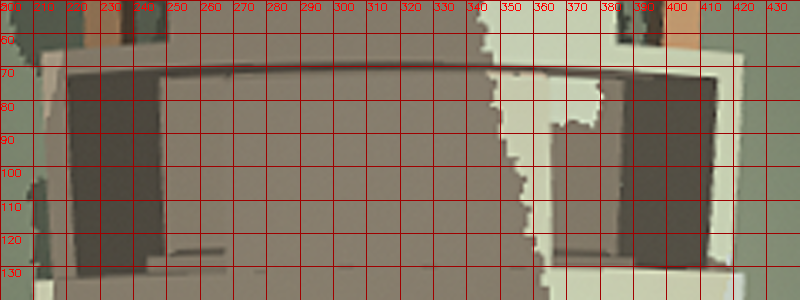

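```bash
python3 - <<'E'
from h import *
import pickle
o=get_obs();R=Rt(o);p=o['eef_pos']
# tool-frame camera pose fixed: use c23 camera relative + current camera
c=camera('wrist')
cv2.imwrite('pics/wrist27.png',c['frame'][:,:,::-1])
for n,u1,u2,L in[('edge',(210.5,133),(424,132.3),.112)]:
    P=width_pt(c,u1,u2,L);t=R.T@(P-p);print(n,np.round(tub(P),4),'tool',np.round(t,4))
d=pickle.load(open('c23.pkl','rb'));Rd=Rt(d['o']);P=width_pt(d['w'],(204.5,127.5),(431,127),.112);print('before',np.round(tub(P),4),np.round(Rd.T@(P-d['o']['eef_pos']),4))
E
```

```text
edge [-0.0351  0.0001  0.0755] tool [ 0.0144  0.0009 -0.0665]
before [-0.043  -0.0006  0.1387] [ 0.0057 -0.     -0.0702]
```

Emit:
arm_command(
  motion=[
    {"x":-0.002,"y":0,"z":-0.004,"roll":0,"fingers":0},
    {"x":-0.0005,"y":0,"z":-0.005,"roll":0,"fingers":0},
  ],
)

```text
clock: 19.88
eef_pos: [0.5533, -0.0199, 0.0991]
tool_rot: [-0.094, 0.676, 0.101, 0.724]
ft_force: [9.0, 3.4, -1.6]
grip_width: 0.0483
```

```bash
python3 -c "
from h import *
go(.0,0,.093);snap('wrist','wrist28.png');snap('side','side28.png');crop('side28.png',260,140,400,245,'s28b.png')"
```

```text
t 19.88 p [ 0.5533 -0.0199  0.0991] xaxis [ 0.067  0.02  -0.998] yaw_y 105.85 F [ 9.    3.39 -1.62] T [ 0.833 -2.142 -0.19 ] g 0.0483
tub [ 0.0279 -0.0017  0.0991] q5 0.0237 lean x,y 0.0698 0.0016 -> move [ 0.0042  0.0018 -0.0282] dyaw -90.2
```

View pics/wrist28.png

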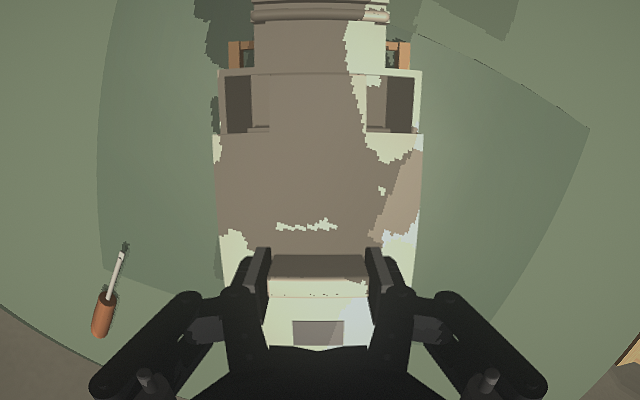

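View pics/s28b.png

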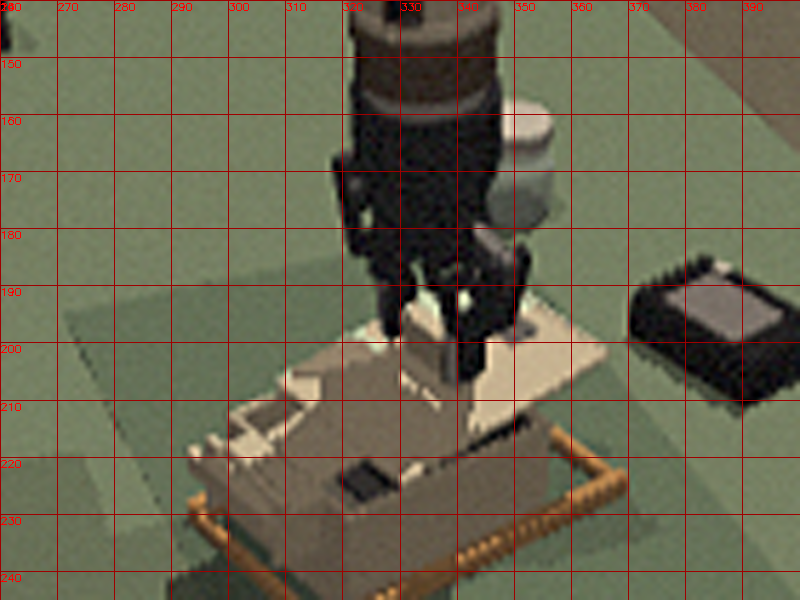

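Emit:
arm_command(
  motion=[
    {"x":-0.008,"y":0,"z":0.002,"roll":0,"fingers":0},
    {"x":-0.004,"y":0.001,"z":0,"roll":0,"fingers":0},
    {"x":0,"y":0,"z":-0.005,"roll":0,"fingers":0},
    {"x":0,"y":0,"z":-0.005,"roll":0,"fingers":0},
    {"x":0,"y":0,"z":0,"roll":0,"fingers":0},
  ],
)

```text
clock: 20.4
eef_pos: [0.5383, -0.0225, 0.1093]
tool_rot: [-0.094, 0.68, 0.101, 0.72]
ft_force: [-0.8, -0.9, -2.0]
grip_width: 0.0487
```

```bash
python3 -c "
from h import *
import pickle
go(.018,0,.1);pickle.dump({'w':snap('wrist','wrist29.png'),'s':snap('side','side29.png'),'o':get_obs()},open('c29.pkl','wb'));crop('side29.png',260,140,400,245,'s29b.png');crop('wrist29.png',200,0,440,180,'w29b.png')"
```

```text
t 20.4 p [ 0.5383 -0.0225  0.1093] xaxis [ 0.055  0.018 -0.998] yaw_y 105.8 F [-0.84 -0.89 -2.03] T [-0.036  0.095  0.038] g 0.0487
tub [ 0.0127 -0.0002  0.1093] q5 0.0209 lean x,y 0.0576 0.0025 -> move [0.0096 0.0001 0.0047] dyaw -90.15
```

View pics/w29b.png

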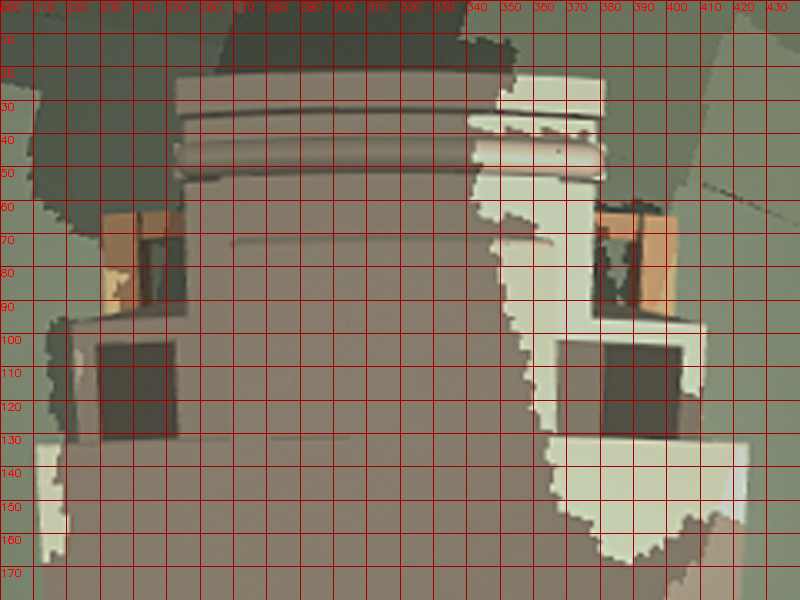

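View pics/s29b.png

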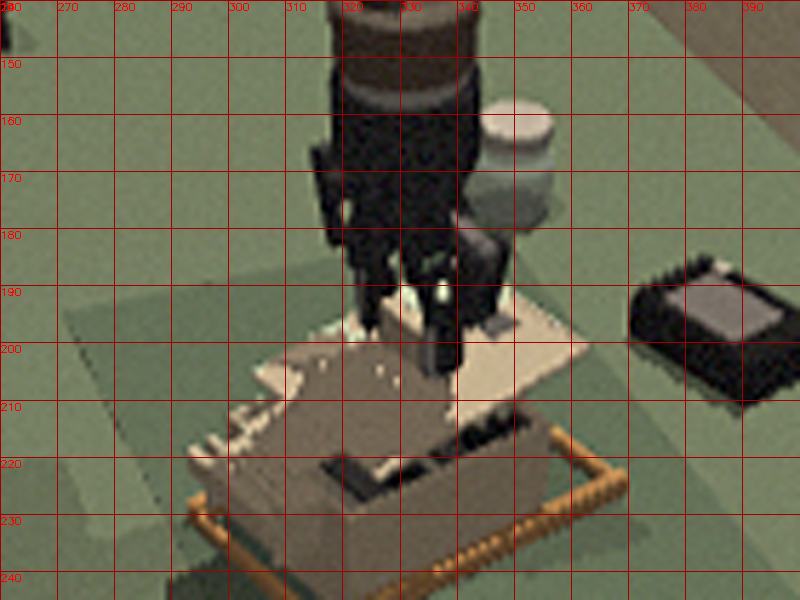

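```bash
python3 - <<'E'
from h import *
import pickle
d=pickle.load(open('c29.pkl','rb'));c=d['w'];R=Rt(d['o']);p=d['o']['eef_pos']
for n,u1,u2,L in[('edge',(210.5,132.8),(424.3,132.5),.112),('tip',(269,71.5),(366.3,71),.050),('bar',(252.5,48),(381,48),.062)]:
    P=width_pt(c,u1,u2,L);t=R.T@(P-p);print(n,np.round(tub(P),4),'tool',np.round(t,4))
# assume lid tool-frame pivot: intersect tip ray mid w/ line
E
```

```text
edge [-0.0529  0.0006  0.0913] tool [ 0.0141  0.0011 -0.0674]
tip [-0.0832  0.0007  0.0837] tool [ 0.0199  0.0012 -0.0981]
bar [-0.095   0.0002  0.0935] tool [ 0.0095  0.0007 -0.1093]
```

Emit:
arm_command(
  motion=[
    {"x":0.004,"y":0,"z":0,"roll":0,"fingers":0},
    {"x":0.004,"y":0,"z":-0.001,"roll":0,"fingers":0},
    {"x":0.001,"y":0,"z":0,"roll":0,"fingers":0},
  ],
)

```text
clock: 20.75
eef_pos: [0.5387, -0.0226, 0.0994]
tool_rot: [-0.093, 0.68, 0.101, 0.721]
ft_force: [-0.8, -1.0, -1.0]
grip_width: 0.0487
```

```bash
python3 -c "
from h import *
import pickle
go(.012,0,.1);pickle.dump({'w':snap('wrist','wrist30.png'),'o':get_obs()},open('c30.pkl','wb'));crop('wrist30.png',200,0,440,180,'w30b.png')"
```

```text
t 20.75 p [ 0.5387 -0.0226  0.0994] xaxis [ 0.056  0.018 -0.998] yaw_y 105.79 F [-0.8  -1.01 -1.01] T [-0.019  0.143  0.035] g 0.0487
tub [ 0.013  -0.0004  0.0994] q5 0.0211 lean x,y 0.0587 0.0024 -> move [-0.0007  0.0004 -0.001 ] dyaw -90.14
```

View pics/w30b.png

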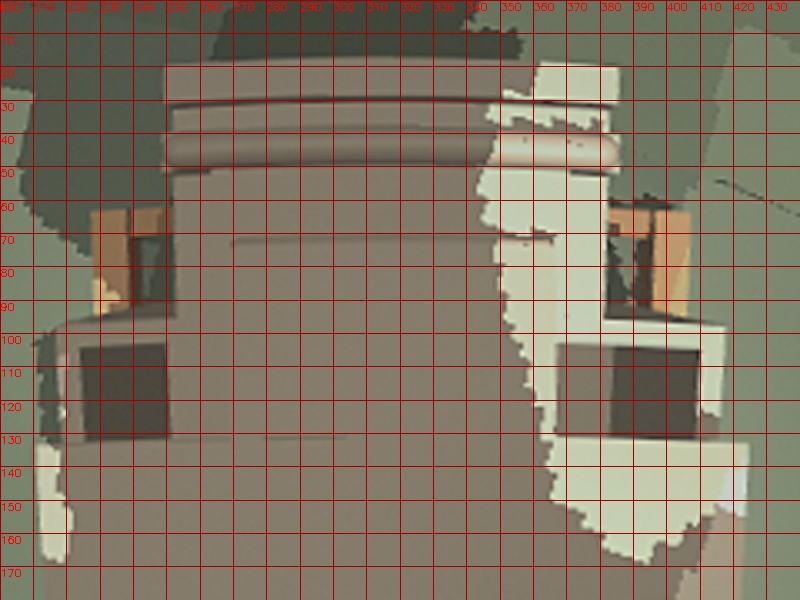

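Emit:
arm_command(
  motion=[
    {"x":0.003,"y":0,"z":0,"roll":0,"fingers":0},
    {"x":0.002,"y":0,"z":0,"roll":0,"fingers":0},
  ],
)

```text
clock: 20.97
eef_pos: [0.5398, -0.0225, 0.0944]
tool_rot: [-0.094, 0.679, 0.101, 0.721]
ft_force: [-0.8, 0.1, 3.8]
grip_width: 0.0485
```

```bash
python3 -c "
from h import *
go(.012,0,.095)"
```

```text
t 20.97 p [ 0.5398 -0.0225  0.0944] xaxis [ 0.057  0.018 -0.998] yaw_y 105.8 F [-0.79  0.11  3.75] T [ 0.002  0.506 -0.005] g 0.0485
tub [ 0.0141 -0.0005  0.0944] q5 0.0212 lean x,y 0.0599 0.0021 -> move [-0.0007  0.0005 -0.0021] dyaw -90.15
```

Emit:
arm_command(
  motion=[
    {"x":-0.0005,"y":0,"z":-0.005,"roll":0,"fingers":0},
    {"x":-0.0005,"y":0,"z":-0.005,"roll":0,"fingers":0},
  ],
)

```text
clock: 21.13
eef_pos: [0.5333, -0.0248, 0.0962]
tool_rot: [-0.094, 0.677, 0.101, 0.723]
ft_force: [2.0, 0.5, 1.1]
grip_width: 0.0484
```

```bash
python3 -c "
from h import *
go(.0,0,.095);snap('wrist','wrist31.png');crop('wrist31.png',200,0,440,180,'w31b.png')"
```

```text
t 21.13 p [ 0.5333 -0.0248  0.0962] xaxis [ 0.064  0.019 -0.998] yaw_y 105.86 F [1.96 0.55 1.06] T [ 0.079 -0.08   0.032] g 0.0484
tub [ 0.0073 -0.001   0.0962] q5 0.0226 lean x,y 0.0665 0.001 -> move [ 0.0007  0.001  -0.0074] dyaw -90.21
```

View pics/w31b.png

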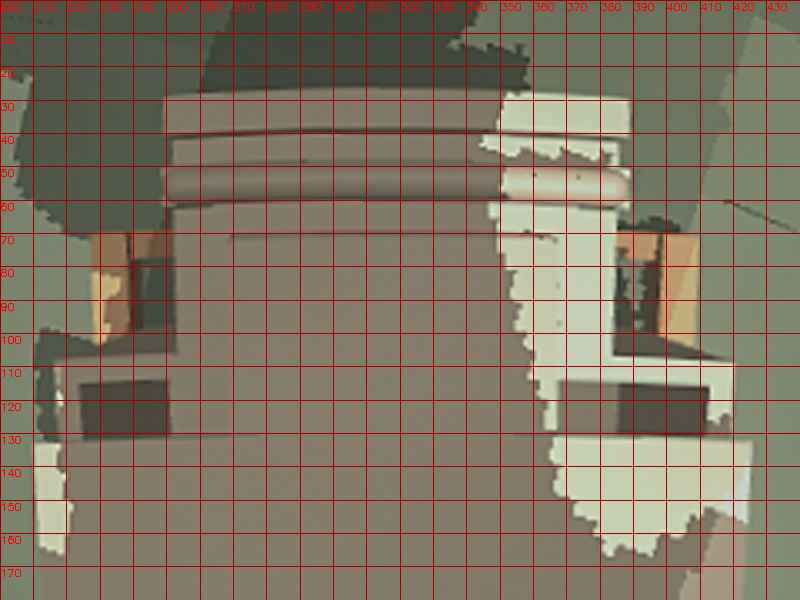

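Emit:
arm_command(
  motion=[
    {"x":0.002,"y":0,"z":-0.003,"roll":0,"fingers":0},
    {"x":0.0005,"y":0,"z":-0.006,"roll":0,"fingers":0},
  ],
)

```text
clock: 21.35
eef_pos: [0.5262, -0.0274, 0.0951]
tool_rot: [-0.094, 0.675, 0.101, 0.725]
ft_force: [3.4, 1.6, 5.1]
grip_width: 0.0484
```

```bash
python3 -c "
from h import *
go(.0,0,.095);snap('wrist','wrist32.png');crop('wrist32.png',200,0,440,180,'w32b.png')"
```

```text
t 21.35 p [ 0.5262 -0.0274  0.0951] xaxis [ 0.069  0.019 -0.997] yaw_y 105.85 F [3.44 1.62 5.13] T [ 0.156 -0.289 -0.034] g 0.0484
tub [-0.0003 -0.0016  0.0951] q5 0.0234 lean x,y 0.072 -0.0005 -> move [0.0002 0.0016 0.0003] dyaw -90.2
```

View pics/w32b.png

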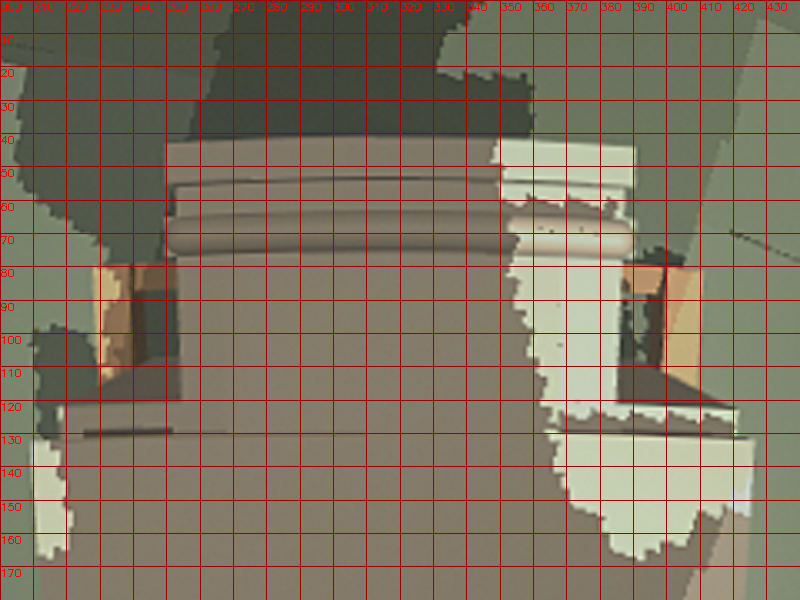

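Emit:
arm_command(
  motion=[
    {"x":0,"y":0.001,"z":-0.005,"roll":0,"fingers":0},
    {"x":0,"y":0.001,"z":-0.005,"roll":0,"fingers":0},
  ],
)

```text
clock: 21.57
eef_pos: [0.5182, -0.0288, 0.0967]
tool_rot: [-0.095, 0.672, 0.1, 0.728]
ft_force: [10.8, 2.4, 7.0]
grip_width: 0.0488
```

```bash
python3 -c "
from h import *
import pickle
go(-.007,0,.095);pickle.dump({'w':snap('wrist','wrist33.png'),'s':snap('side','side33.png'),'o':get_obs()},open('c33.pkl','wb'));crop('wrist33.png',200,20,440,200,'w33b.png');crop('side33.png',260,140,400,245,'s33b.png')"
```

```text
t 21.57 p [ 0.5182 -0.0288  0.0967] xaxis [ 0.078  0.019 -0.997] yaw_y 105.83 F [10.77  2.4   6.98] T [ 0.536 -1.975  0.012] g 0.0488
tub [-0.0084 -0.0008  0.0967] q5 0.0241 lean x,y 0.0802 -0.003 -> move [0.0018 0.0008 0.0012] dyaw -90.18
```

View pics/w33b.png

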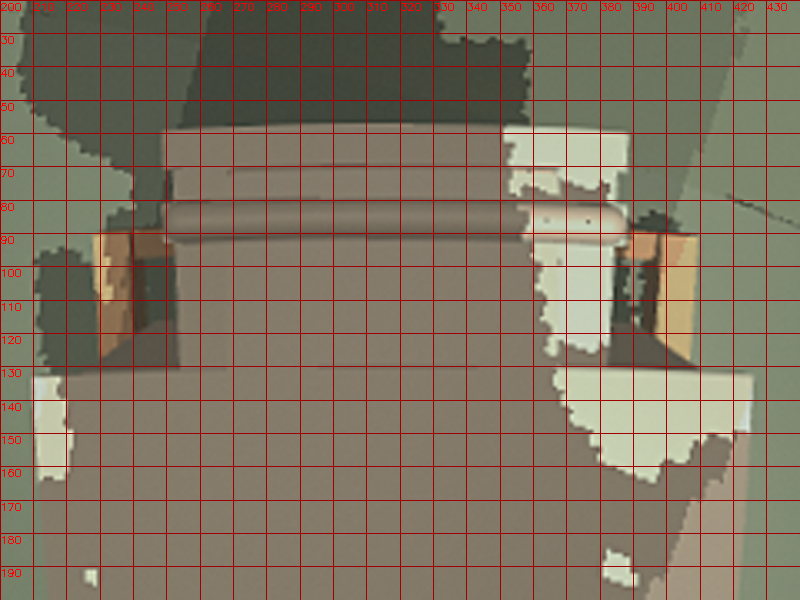

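View pics/s33b.png

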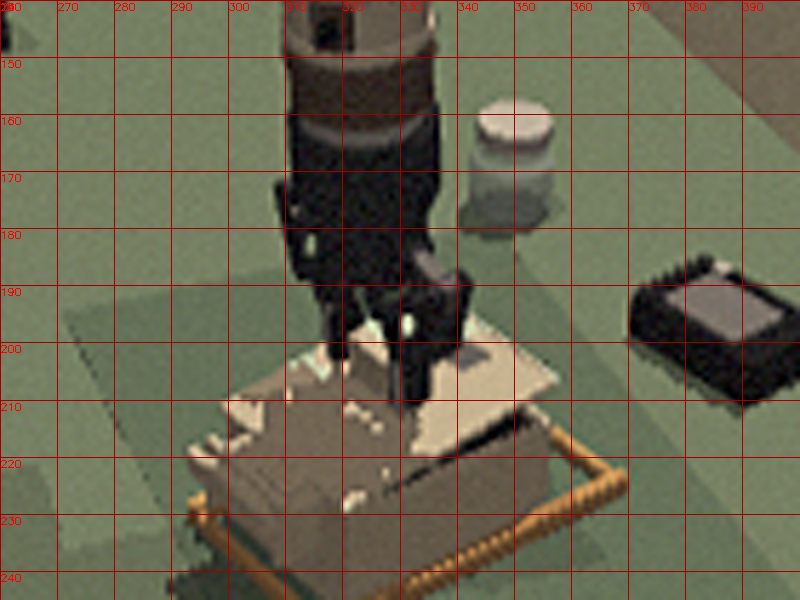

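Emit:
arm_command(
  motion=[
    {"x":0,"y":0,"z":0.001,"roll":0,"fingers":0},
    {"x":0.001,"y":0,"z":0,"roll":0,"fingers":0},
  ],
)

```text
clock: 21.83
eef_pos: [0.5184, -0.0288, 0.0968]
tool_rot: [-0.095, 0.671, 0.1, 0.728]
ft_force: [4.1, 2.2, 4.5]
grip_width: 0.0484
```

```bash
python3 -c "
from h import *
go(-.007,0,.095)"
```

```text
t 21.83 p [ 0.5184 -0.0288  0.0968] xaxis [ 0.079  0.018 -0.997] yaw_y 105.81 F [4.07 2.16 4.49] T [ 0.183 -0.455 -0.057] g 0.0484
tub [-0.0082 -0.0009  0.0968] q5 0.0238 lean x,y 0.0813 -0.0037 -> move [0.0019 0.0009 0.001 ] dyaw -90.16
```

Emit:
arm_command(
  motion=[
    {"x":0,"y":0,"z":0,"roll":0,"fingers":0.7},
    {"x":0,"y":0,"z":0,"roll":0,"fingers":0.9},
    {"x":0,"y":0,"z":0,"roll":0,"fingers":0.9},
  ],
)

```text
clock: 22.08
eef_pos: [0.5134, -0.0291, 0.0941]
tool_rot: [-0.094, 0.674, 0.1, 0.725]
ft_force: [0.1, 0.7, -0.0]
grip_width: 0.0765
```

```bash
python3 -c "
from h import *
import pickle
go(-.007,0,.095);pickle.dump({'w':snap('wrist','wrist34.png'),'s':snap('side','side34.png'),'o':get_obs()},open('c34.pkl','wb'));crop('side34.png',260,140,400,245,'s34b.png')"
```

```text
t 22.08 p [ 0.5134 -0.0291  0.0941] xaxis [ 0.07   0.018 -0.997] yaw_y 105.78 F [ 0.06  0.66 -0.02] T [-0.007  0.129 -0.019] g 0.0765
tub [-0.013   0.0002  0.0941] q5 0.0228 lean x,y 0.0724 -0.0017 -> move [-0.0005 -0.0002  0.006 ] dyaw -90.13
```

View pics/wrist34.png

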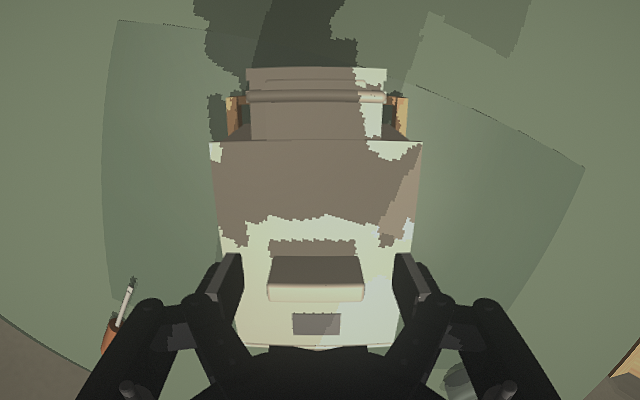

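View pics/s34b.png

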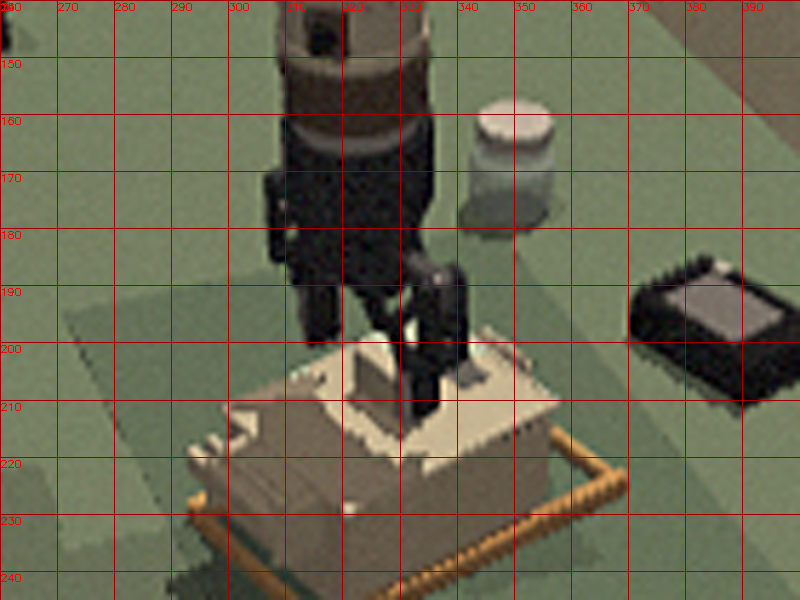

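Emit:
arm_command(
  motion=[
    {"x":-0.02,"y":0,"z":0.002,"roll":0,"fingers":0.9},
    {"x":-0.02,"y":0,"z":0.004,"roll":0,"fingers":0.9},
    {"x":-0.01,"y":0,"z":0.01,"roll":0,"fingers":0},
    {"x":-0.003,"y":0,"z":0.02,"roll":0,"fingers":0},
    {"x":-0.002,"y":0,"z":0.02,"roll":0,"fingers":0},
    {"x":0,"y":0,"z":0.01,"roll":0,"fingers":0},
    {"x":0,"y":0,"z":0.003,"roll":0,"fingers":0},
    {"x":0,"y":0,"z":0,"roll":0,"fingers":0},
  ],
)

```text
clock: 22.85
eef_pos: [0.5718, -0.0111, 0.1506]
tool_rot: [-0.093, 0.68, 0.1, 0.72]
ft_force: [0.2, -0.6, -0.8]
grip_width: 0.0039
```

```bash
python3 -c "
from h import *
import pickle
go(.05,0,.1);pickle.dump({'w':snap('wrist','wrist35.png'),'s':snap('side','side35.png'),'o':get_obs()},open('c35.pkl','wb'));crop('side35.png',260,140,400,245,'s35b.png')"
```

```text
t 22.85 p [ 0.5718 -0.0111  0.1506] xaxis [ 0.055  0.018 -0.998] yaw_y 105.71 F [ 0.25 -0.64 -0.84] T [-0.003  0.052  0.018] g 0.0039
tub [0.0481 0.0018 0.1506] q5 0.0195 lean x,y 0.0575 0.0024 -> move [ 0.0507 -0.0019 -0.001 ] dyaw -90.06
```

View pics/wrist35.png

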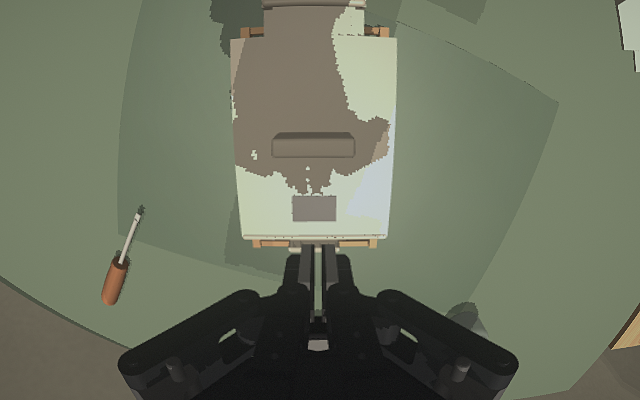

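View pics/s35b.png

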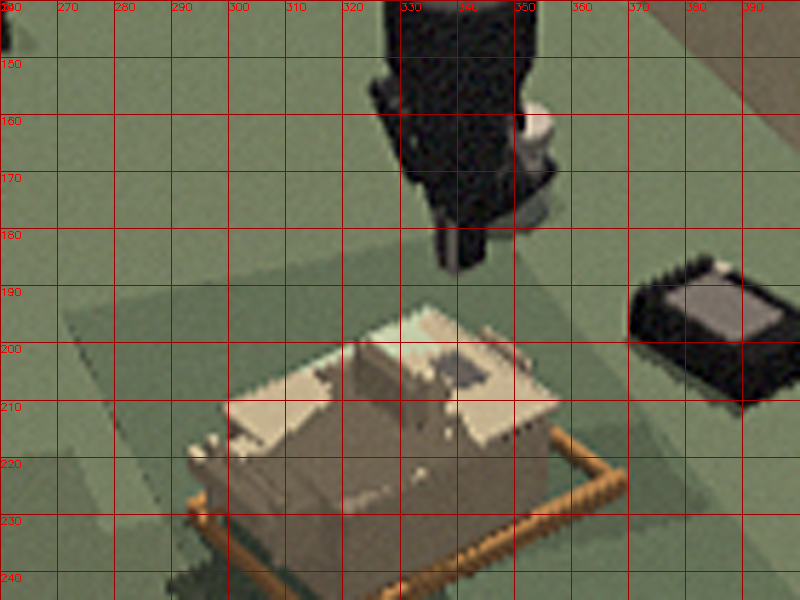

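```bash
python3 -c "
from h import *
import pickle
c=pickle.load(open('c35.pkl','rb'))['w']
for u in[(292,196),(336,196),(336,221),(293,221)]: print(np.round(tub(onz(c,u,.087,True)),4))
for u in[(244,239),(387,239)]: print('lip',np.round(tub(onz(c,u,.088,True)),4))
"
```

```text
[ 0.0365 -0.0148  0.087 ]
[0.0365 0.0159 0.087 ]
[0.056  0.0164 0.087 ]
[ 0.056  -0.0147  0.087 ]
lip [ 0.0711 -0.0524  0.088 ]
lip [0.071  0.0554 0.088 ]
```

Emit:
arm_command(
  motion=[
    {"x":0.01,"y":-0.001,"z":0,"roll":0,"fingers":0},
    {"x":0.018,"y":0,"z":0,"roll":0,"fingers":0},
    {"x":0.015,"y":0,"z":0,"roll":0,"fingers":0},
    {"x":0,"y":0,"z":0,"roll":0,"fingers":0},
  ],
)

```text
clock: 23.28
eef_pos: [0.5702, -0.0126, 0.1044]
tool_rot: [-0.092, 0.681, 0.1, 0.719]
ft_force: [-0.4, -0.1, -0.5]
grip_width: -0.0002
```

```bash
python3 -c "
from h import *
go(.05,0,.09)"
```

```text
t 23.28 p [ 0.5702 -0.0126  0.1044] xaxis [ 0.052  0.017 -0.999] yaw_y 105.62 F [-0.39 -0.11 -0.5 ] T [-0.023  0.044  0.021] g -0.0002
tub [0.0461 0.0008 0.1044] q5 0.019 lean x,y 0.0543 0.0028 -> move [ 0.0146 -0.0008  0.0031] dyaw -89.97
```

Emit:
arm_command(
  motion=[
    {"x":0.005,"y":0,"z":0.002,"roll":0,"fingers":0},
    {"x":0.005,"y":0,"z":0.001,"roll":0,"fingers":0},
    {"x":0.002,"y":0,"z":0,"roll":0,"fingers":0},
  ],
)

```text
clock: 23.53
eef_pos: [0.5719, -0.0122, 0.0912]
tool_rot: [-0.092, 0.682, 0.099, 0.718]
ft_force: [-0.1, -0.2, -0.4]
grip_width: 0.0002
```

```bash
python3 -c "
from h import *
go(.05,0,.085)"
```

```text
t 23.53 p [ 0.5719 -0.0122  0.0912] xaxis [ 0.049  0.017 -0.999] yaw_y 105.56 F [-0.07 -0.24 -0.44] T [-0.08   0.062  0.047] g 0.0002
tub [0.0479 0.0007 0.0912] q5 0.0187 lean x,y 0.0517 0.0034 -> move [ 0.0063 -0.0008  0.0018] dyaw -89.91
```

Emit:
arm_command(
  motion=[
    {"x":0.002,"y":0,"z":0,"roll":0,"fingers":0},
    {"x":0.002,"y":0,"z":0,"roll":0,"fingers":0},
  ],
)

```text
clock: 23.7
eef_pos: [0.5725, -0.0122, 0.0873]
tool_rot: [-0.092, 0.682, 0.099, 0.719]
ft_force: [-0.5, 0.3, -0.1]
grip_width: -0.0001
```

```bash
python3 -c "
from h import *
go(.05,0,.085)"
```

```text
t 23.7 p [ 0.5725 -0.0122  0.0873] xaxis [ 0.05   0.017 -0.999] yaw_y 105.55 F [-0.46  0.34 -0.1 ] T [-0.033  0.074  0.027] g -0.0001
tub [0.0484 0.0006 0.0873] q5 0.0187 lean x,y 0.0525 0.0031 -> move [ 0.0024 -0.0006  0.0015] dyaw -89.9
```

Emit:
arm_command(
  motion=[
    {"x":0.002,"y":0,"z":0,"roll":0,"fingers":0},
  ],
)

```text
clock: 23.78
eef_pos: [0.5729, -0.0122, 0.0855]
tool_rot: [-0.092, 0.682, 0.099, 0.719]
ft_force: [-0.2, 0.1, -0.1]
grip_width: 0.0002
```

```bash
python3 -c "
from h import *
go(.05,0,.085)"
```

```text
t 23.78 p [ 0.5729 -0.0122  0.0855] xaxis [ 0.05   0.017 -0.999] yaw_y 105.56 F [-0.15  0.14 -0.07] T [-0.012  0.113 -0.005] g 0.0002
tub [0.0488 0.0005 0.0855] q5 0.0187 lean x,y 0.0532 0.0029 -> move [ 0.0006 -0.0005  0.0012] dyaw -89.91
```

Emit:
arm_command(
  motion=[
    {"x":0.0015,"y":0,"z":0,"roll":0,"fingers":0},
  ],
)

```text
clock: 23.87
eef_pos: [0.5732, -0.0121, 0.0842]
tool_rot: [-0.092, 0.682, 0.099, 0.719]
ft_force: [-0.0, 0.1, 0.4]
grip_width: -0.0
```

```bash
python3 -c "
from h import *
go(.05,0,.085)"
```

```text
t 23.87 p [ 0.5732 -0.0121  0.0842] xaxis [ 0.051  0.017 -0.999] yaw_y 105.56 F [-0.01  0.13  0.4 ] T [-0.007  0.023  0.036] g -0.0
tub [0.0492 0.0004 0.0842] q5 0.0187 lean x,y 0.0538 0.0027 -> move [-0.0008 -0.0004  0.0009] dyaw -89.91
```

Emit:
arm_command(
  motion=[
    {"x":0.0015,"y":0,"z":0,"roll":0,"fingers":0},
  ],
)

```text
clock: 23.95
eef_pos: [0.5736, -0.0121, 0.0828]
tool_rot: [-0.092, 0.681, 0.099, 0.719]
ft_force: [0.2, -0.4, -0.3]
grip_width: 0.0001
```

```bash
python3 -c "
from h import *
go(.05,0,.085)"
```

```text
t 23.95 p [ 0.5736 -0.0121  0.0828] xaxis [ 0.052  0.017 -0.999] yaw_y 105.56 F [ 0.18 -0.43 -0.31] T [-0.002  0.009  0.012] g 0.0001
tub [0.0495 0.0004 0.0828] q5 0.0187 lean x,y 0.0545 0.0025 -> move [-0.0021 -0.0004  0.0006] dyaw -89.91
```

Emit:
arm_command(
  motion=[
    {"x":0.0015,"y":0,"z":0,"roll":0,"fingers":0},
  ],
)

```text
clock: 24.03
eef_pos: [0.5737, -0.0122, 0.082]
tool_rot: [-0.092, 0.681, 0.099, 0.719]
ft_force: [-3.6, -0.9, 8.5]
grip_width: -0.0
```

```bash
python3 -c "
from h import *
go(.05,0,.085)"
```

```text
t 24.03 p [ 0.5737 -0.0122  0.082 ] xaxis [ 0.052  0.017 -0.998] yaw_y 105.56 F [-3.56 -0.87  8.48] T [-0.114  0.82  -0.021] g -0.0
tub [0.0496 0.0003 0.082 ] q5 0.0184 lean x,y 0.0548 0.0021 -> move [-0.003  -0.0002  0.0005] dyaw -89.91
```

Emit:
arm_command(
  motion=[
    {"x":0.002,"y":0,"z":0,"roll":0,"fingers":0},
  ],
)

```text
clock: 24.12
eef_pos: [0.5739, -0.0123, 0.0812]
tool_rot: [-0.092, 0.681, 0.099, 0.72]
ft_force: [-4.1, -0.5, 7.7]
grip_width: -0.0
```

```bash
python3 -c "
from h import *
go(.05,0,.085)"
```

```text
t 24.12 p [ 0.5739 -0.0123  0.0812] xaxis [ 0.053  0.016 -0.998] yaw_y 105.55 F [-4.08 -0.54  7.72] T [-0.126  0.84   0.038] g -0.0
tub [0.0497 0.0001 0.0812] q5 0.0179 lean x,y 0.0553 0.0014 -> move [-0.0038 -0.0001  0.0005] dyaw -89.9
```

Emit:
arm_command(
  motion=[
    {"x":0.002,"y":0,"z":0,"roll":0,"fingers":0},
  ],
)

```text
clock: 24.2
eef_pos: [0.5739, -0.0125, 0.0801]
tool_rot: [-0.093, 0.681, 0.099, 0.72]
ft_force: [-1.6, -0.0, 2.3]
grip_width: -0.0005
```

```bash
python3 -c "
from h import *
go(.05,0,.085)"
```

```text
t 24.2 p [ 0.5739 -0.0125  0.0801] xaxis [ 0.053  0.016 -0.998] yaw_y 105.54 F [-1.62 -0.02  2.27] T [-0.106  0.415 -0.038] g -0.0005
tub [ 0.0497 -0.0001  0.0801] q5 0.0176 lean x,y 0.0557 0.001 -> move [-0.0048  0.0001  0.0006] dyaw -89.89
```

Emit:
arm_command(
  motion=[
    {"x":0.002,"y":0,"z":0,"roll":0,"fingers":0},
  ],
)

```text
clock: 24.28
eef_pos: [0.5742, -0.0125, 0.0786]
tool_rot: [-0.093, 0.681, 0.099, 0.72]
ft_force: [-0.9, -0.5, 0.3]
grip_width: -0.0002
```

```bash
python3 -c "
from h import *
go(.05,0,.085)"
```

```text
t 24.28 p [ 0.5742 -0.0125  0.0786] xaxis [ 0.054  0.016 -0.998] yaw_y 105.54 F [-0.89 -0.52  0.35] T [-0.031  0.078 -0.004] g -0.0002
tub [ 0.05   -0.0002  0.0786] q5 0.0175 lean x,y 0.0566 0.0006 -> move [-0.0064  0.0002  0.0003] dyaw -89.89
```

Emit:
arm_command(
  motion=[
    {"x":0.002,"y":0,"z":0,"roll":0,"fingers":0},
  ],
)

```text
clock: 24.37
eef_pos: [0.5747, -0.0125, 0.0767]
tool_rot: [-0.093, 0.68, 0.098, 0.72]
ft_force: [1.0, -0.3, -0.2]
grip_width: 0.0001
```

```bash
python3 -c "
from h import *
go(.05,0,.085)"
```

```text
t 24.37 p [ 0.5747 -0.0125  0.0767] xaxis [ 0.055  0.016 -0.998] yaw_y 105.54 F [ 1.03 -0.28 -0.24] T [ 0.007  0.016 -0.007] g 0.0001
tub [ 0.0505 -0.0003  0.0767] q5 0.0176 lean x,y 0.0574 0.0004 -> move [-0.0083  0.0003  0.    ] dyaw -89.89
```

Emit:
arm_command(
  motion=[
    {"x":0.002,"y":0,"z":0,"roll":0,"fingers":0},
  ],
)

```text
clock: 24.45
eef_pos: [0.5748, -0.0125, 0.0761]
tool_rot: [-0.093, 0.68, 0.098, 0.721]
ft_force: [-9.6, 0.3, 23.4]
grip_width: 0.0003
```

```bash
python3 -c "
from h import *
go(.05,0,.085)"
```

```text
t 24.45 p [ 0.5748 -0.0125  0.0761] xaxis [ 0.056  0.016 -0.998] yaw_y 105.54 F [-9.64  0.27 23.36] T [-0.044  1.952  0.048] g 0.0003
tub [ 0.0506 -0.0003  0.0761] q5 0.0175 lean x,y 0.058 0.0001 -> move [-0.0089  0.0003 -0.0001] dyaw -89.89
```

Emit:
arm_command(
  motion=[
    {"x":-0.01,"y":0,"z":0,"roll":0,"fingers":0},
    {"x":-0.03,"y":0,"z":0,"roll":0,"fingers":0},
    {"x":-0.035,"y":0,"z":0,"roll":0,"fingers":0},
    {"x":-0.035,"y":0,"z":-0.02,"roll":0,"fingers":0},
    {"x":-0.02,"y":0,"z":-0.03,"roll":0,"fingers":0},
    {"x":-0.01,"y":0,"z":-0.03,"roll":0,"fingers":0},
    {"x":-0.005,"y":0,"z":-0.01,"roll":0,"fingers":0},
    {"x":0,"y":0,"z":0,"roll":0,"fingers":0},
  ],
)

```text
clock: 25.12
eef_pos: [0.4786, -0.0391, 0.2216]
tool_rot: [-0.093, 0.68, 0.099, 0.721]
ft_force: [0.3, 0.4, -0.5]
grip_width: -0.0002
```

```bash
python3 -c "
from h import *
import pickle
go(.05,0,.1);pickle.dump({'w':snap('wrist','wrist36.png'),'s':snap('side','side36.png'),'c':snap('scene','scene36.png'),'o':get_obs()},open('c36.pkl','wb'));crop('side36.png',280,160,400,250,'s36b.png');crop('scene36.png',275,175,395,255,'sc36b.png')"
```

```text
t 25.12 p [ 0.4786 -0.0391  0.2216] xaxis [ 0.057  0.016 -0.998] yaw_y 105.65 F [ 0.31  0.41 -0.55] T [-0.008  0.037 -0.036] g -0.0002
tub [-0.0493  0.      0.2216] q5 0.0209 lean x,y 0.0587 -0.0002 -> move [0.1272 0.     0.092 ] dyaw -90.0
```

View pics/wrist36.png

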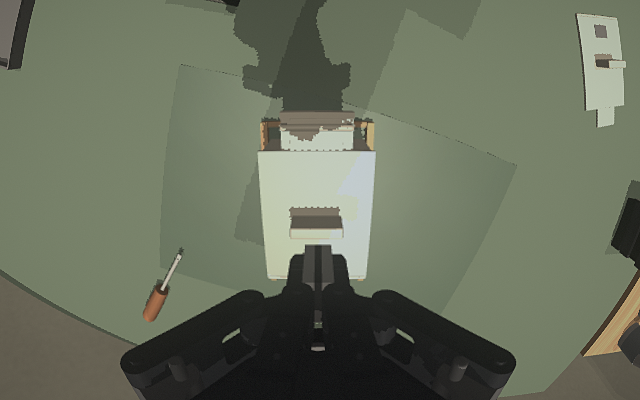

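View pics/s36b.png

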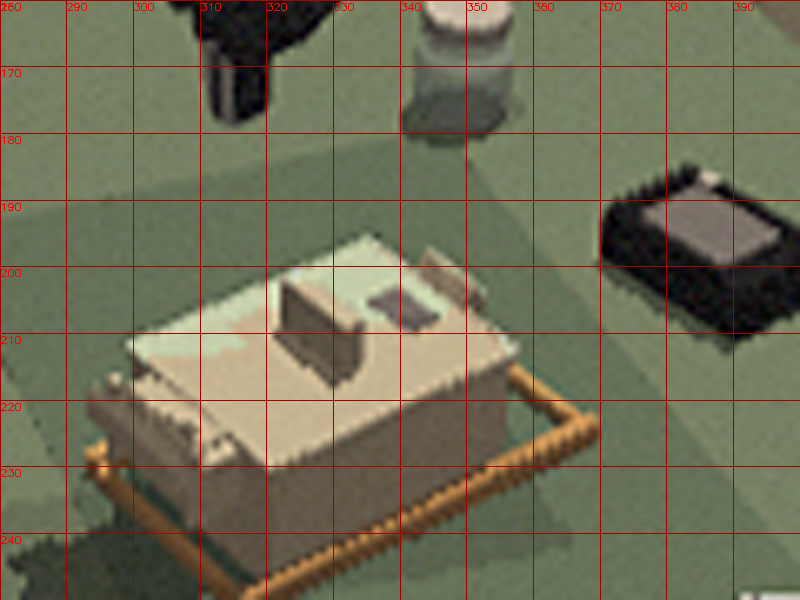

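View pics/sc36b.png

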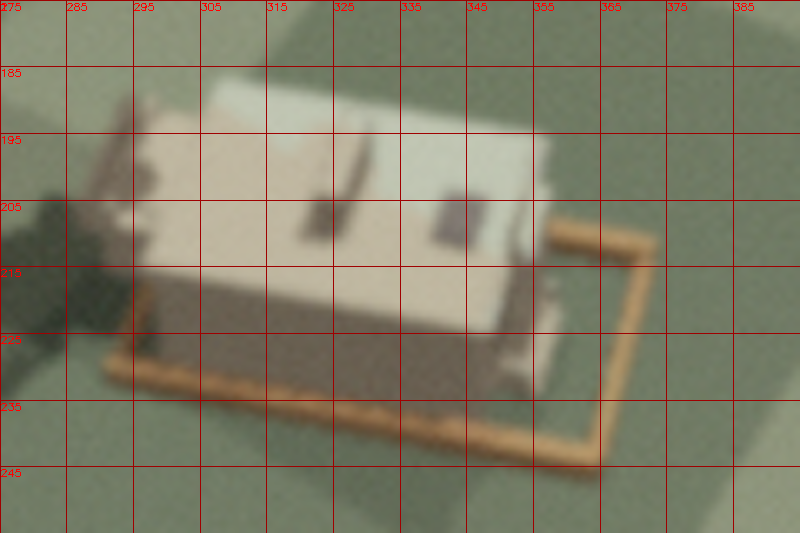

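```bash
python3 -c "
from h import *
import pickle
d=pickle.load(open('c36.pkl','rb'));s=d['s'];w=d['w'];c=d['c']
print('side',[np.round(tub(onz(s,u,.076)),4).tolist() for u in[(319.5,230.5),(356.5,212),(298,211.5),(334,195.5)]])
print('scene',[np.round(tub(onz(c,u,.076)),4).tolist() for u in[(295.5,215),(348.5,225),(357,194.5),(308.5,187)]])
print('wrist',[np.round(tub(onz(w,u,.076,True)),4).tolist() for u in[(258,151),(375.5,151),(366.5,279),(267,279)]])
print(get_obs()['joint_vel'].round(3))
"
```

```text
side [[-0.075, -0.057, 0.076], [0.072, -0.054, 0.076], [-0.0738, 0.0552, 0.076], [0.0712, 0.0567, 0.076]]
scene [[-0.0718, -0.059, 0.076], [0.078, -0.0584, 0.076], [0.0766, 0.0583, 0.076], [-0.0675, 0.0538, 0.076]]
wrist [[-0.0736, -0.0552, 0.076], [-0.0737, 0.0559, 0.076], [0.0745, 0.0572, 0.076], [0.0746, -0.0566, 0.076]]
[ 0.005  0.025  0.002 -0.001  0.    -0.001]
```

```bash
python3 -c "
from h import *
crop('wrist36.png',250,140,385,290,'w36b.png');crop('side36.png',335,190,375,222,'s36c.png',5)"
```

```text
(no output)
```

View pics/w36b.png

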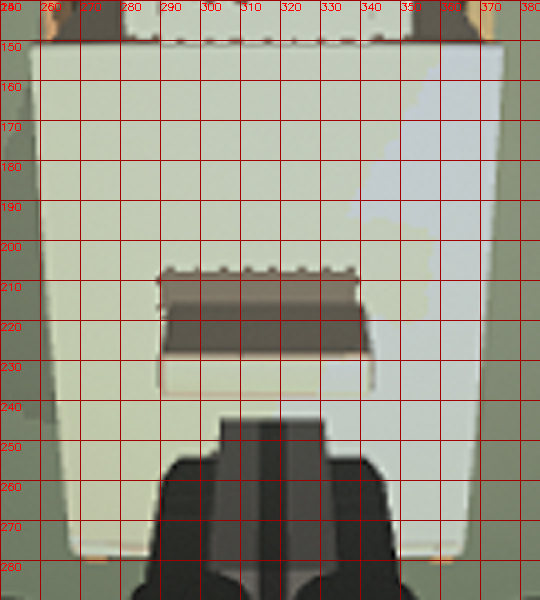

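View pics/s36c.png

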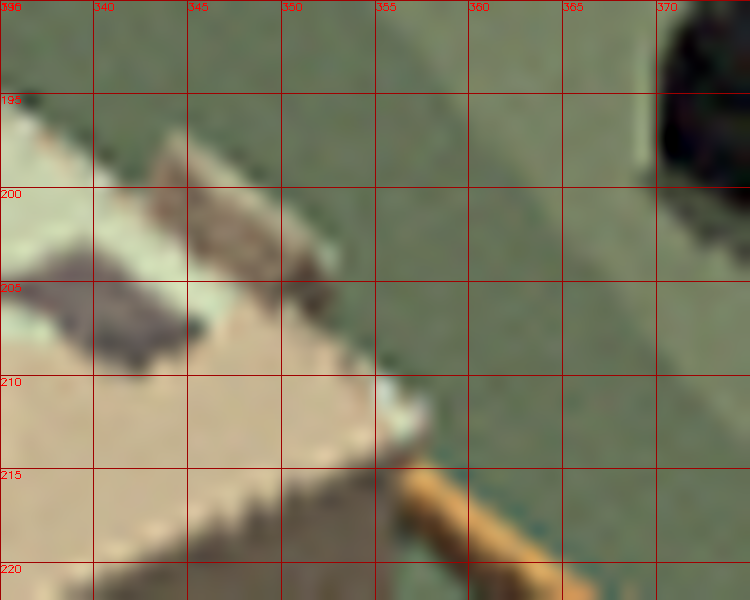

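```bash
python3 -c "
from h import *
st();print(job_done());st()"
```

```text
t 25.27 p [ 0.48   -0.0385  0.2194] xaxis [ 0.054  0.016 -0.998] yaw_y 105.71 F [-0.63 -0.08  0.17] T [-0.079  0.081 -0.019] g -0.0002
the job is handed in; nothing more can be done
None
the job is handed in; nothing more can be done
```

The tape is standing in the free slot, the lid is closed and latched, and I handed the job in at about 25 s. No verdict was reported.

**Tape:** I took the farther of the two tapes and pressed it onto the tub's floor. My first try at lowering it into the tub touched the far wall at about 6 N, so I lifted out and tried again. After release it measured 0.3 mm from the slot in x and 0.5 mm off centre in y.

**Lid:** I took the farther lid, gripped it by the ends of its rib and tilted it by lowering its lip onto the catch. The first slide failed because the tongue had dropped inside the tub's end wall, so I lifted it and moved it back. It then went under the keeper bar up to the back stop.

**Closing:** Pressing on the grey pad reached about 8.5 N, then the force dropped away as the catch snapped. The lid met the rim at 76 mm, with a brief 23 N before I backed off. Nothing came near the 50 N limit.

**Last checks:**
- **Lid:** the final pictures show it flat on the rim, about 148 x 112 mm and centred within about 1 mm, with the catch nose over the lip.
- **One disagreement:** my first reading of the lid's corners gave 114 mm width at the lip end. A closer crop brought it to 112 mm, which means flat.
- **Not measured:** I judged the catch angle only from the pictures.
- **Robot and bystanders:** the gripper was clear at 0.22 m. I saw no sign that the jar, screwdriver or charger had moved, but I did not measure them.

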